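Top up the nut feeder through its funnel and put its dust lid back

ROBOT

A 6-joint arm with a two-finger parallel gripper is mounted at the origin on the work surface; the furniture and walls round the work are solid. World frame = base frame: x ahead of the robot, y to its left, z up, the work surface at z = 0. Lengths are in mm, angles in rad, forces in N, time in s.
With the tool pointing down it reaches from about 375 to 975 mm from the base axis. Payload 3.8 kg.
Tool frame: the origin (TCP) lies between the finger pads; the fingertips stand 22 mm ahead of it and the grasp point (between the pads) lies 3 mm ahead of it; z points along the fingers, y is the line along which they close (so a half turn about z gives the same grasp; the last joint's range is limited). The gripper opens to 88 mm and grips with 3 to 60 N. Pads are 18 mm wide; open, the fingers measure 123 mm over their backs; the gripper's body (75 mm by 187 mm) begins 45 mm behind the grasp point.
Start: joints at [1.284, 0.264, 1.604, -0, 1.274, -0.037], TCP at [166.865, 654.045, 260.706] pointing down, gripper open.
Joint ranges: [-2.63, 2.63], [-0.94, 2.18], [0.31, 2.57], [-1.31, 4.45], [0, 2.66], [-2.55, 2.55]. Speed limits (rad/s): [2.57, 2.57, 3.14, 3.14, 3.14, 3.14].

INTERFACE

Orientations are given as a 3x3 rotation matrix whose columns are the frame's x, y, z axes.
In Python, from bench import arm, camera, workorder, spotter gives the robot as it stands. The module is installed in compiled form; this text tells all that it offers.
- The arm moves only by the tool jog_arm, never from a script. Its argument "rows" is a list of rows, each an object of numbers: "ax", "ay", "az": the turn, a rotation vector about the tool's x, y, z in rad; "tx", "ty", "tz": the shift along the tool's x, y, z in mm; "gripper": the opening, from 0 (shut) to 1 (fully open). In form: [{"ax": .., "ay": .., "az": .., "tx": .., "ty": .., "tz": .., "gripper": ..}, ...]. A call has 1 to 20 rows; each row is the pose to reach, as a shift and turn from the pose commanded when the call began, along the tool's axes at that moment; what a row does not reach only later rows make up. A row lasts 1/8 s, in which the tool goes at most 62.5 mm and 10.7 degrees, less where a joint would pass 70% of its speed; a pose out of reach is approached as far as the arm can. A call with a gripper value outside its range is refused whole. The fingers move at their own pace and stop on an object; "force" is the grip in N (left out, the last holds). Time passes only in rows, so rows that repeat a pose let the fingers close. It gives the time, the measured TCP pose, the force, the opening and the grip force at its end, in the units of the state.
- arm.sense(): the state, without advancing time (a new reading comes with each control period).
- camera(name): name is "scene" or "side" or "wrist"; returns a dict with "color" (384x512x3 uint8, blue, green, red), "depth" (384x512 float32, mm along the optical axis (not along the pixel's ray), 0 where there is no reading), "camera_matrix" (3x3 intrinsics, pixels), "eye" and "orientation" of the camera in the world. Camera axes: x right, y up, looking along -z (the intrinsics and any distortion apply to the point x, -y, -z); pixel columns grow to the right and rows downward; lengths in mm; the calibration is good to about 2 mm. The wrist camera is an equidistant fisheye: a pixel r from the principal point sees the ray r / f radians off the axis. A picture is of the moment at which its call begins.
- workorder.sign_off(): hands the job in; it is judged then, once.
Trained networks look in the newest picture that a camera, given by its name, has taken for a name from the list of things; names that differ only in an ending like _2 or _b are one class to them, and where a whole thing is asked for, a point or a joint stands for the part that bears it (a point fixed in the world has none). Each returns a list of dicts, best first, with "conf" (0 to 1); they miss things now and then, are a little off and sometimes report something else, mostly with a low value. They report only what shows in the picture. A call takes as long as a camera call.
- spotter.recognise(camera, target): "position" ([x, y, z] in mm, in the coordinates of the camera as it stood for that picture, good to about 4 mm: the middle of the surface that is visible of it).
- spotter.masks_of(camera, target): "mask" (384x512 bool, what is visible of it).
- spotter.mark_of(camera, target): "position" ([x, y, z] in mm, in the coordinates of the camera as it stood for that picture, good to about 4 mm: a listed point, or the origin of a listed thing).
The state is a dict: "time": time; "q": joint angles; "joint_vel": joint speeds; "joint_efforts": joint torques, N m; "position": TCP position; "tool_rot": TCP orientation; "ft_force": force on the tool from outside, world axes, zero at the start; "wrist_torque": the same for the moment, N m; "opening": finger opening in mm; "finger_force": force on a finger pad.
Only numpy, scipy, OpenCV 4.12 (cv2) and the standard library are available. Lean on these libraries where they do the work, as an engineer would, in place of code of your own. Each camera call takes 0.05 s, during which the arm holds its last target. There are 200 camera calls.

TASK

Top up the nut feeder: tip its dust lid up by the tab, that edge first with the opposite edge still resting on the funnel rim, then lift it off and lay it flat on the bench, skirt down. Drop every loose hex nut through the funnel so that all of them are down in the clear tube, then set the lid back centred and level on the funnel. Leave the tape measure, the sanding block and the eraser where they are.

Things in the scene. Friction and masses are not known exactly. Their poses are not given: they have to be found in the camera images.
- feeder: Nut feeder, fixed: dark foot 96 mm across, 8 mm high; clear upright tube (the well, 38 mm outside, about 29 mm inside) from 8 to 118 mm up; on it a metal funnel widening to 100 mm outside, 94 mm inside at its rim, 172 mm up. Its wall slopes 56 degrees: nuts slide down by themselves. Two thin stay rods beside the tube. Origin: centre of the foot's underside, z up.
- feeder_mouth (a point): Centre of the funnel's rim, 172 mm above the bench.
- feeder_neck (a point): Centre of the tube's top end, where the funnel leads into it, 118 mm above the bench.
- lid: Loose round metal dust lid, 115 mm across, 55 to 95 g: 3 mm plate whose skirt hangs 8 mm lower all round, outside the funnel rim with about 4 mm to spare. Black grip tab on top near one edge (see lid_tab). Origin: centre of the plate's underside, which rests on the rim (172 mm up) when closed and is 8 mm up when the lid lies skirt down on the bench; z up.
- lid_tab (a point): Middle of the top of the lid's upright tab, at local (-42, 0, 27) mm: the tab is 10 mm thick radially (local x), 26 mm wide, rises 24 mm from the plate. It is on the lid's -x side, at the start roughly towards the robot.
- lid_tab_edge (a point): Point of the lid's edge by the tab (55 mm from the centre, in the plate's underside).
- lid_far_edge (a point): Point of the lid's edge opposite the tab (55 mm from the centre, in the plate's underside).
- nut_0: Loose long hex nut, plain steel with dark bore, 14 mm across flats, 16 across corners, 18 mm long, 20 g. Origin at its middle, z along the bore, x square to a pair of flats (flats every 60 degrees). At the start it stands on end on the bench (origin 9 mm up). 4 to 6 of the six nuts are there.
- nut_1: Loose long hex nut, plain steel with dark bore, 14 mm across flats, 16 across corners, 18 mm long, 20 g. Origin at its middle, z along the bore, x square to a pair of flats (flats every 60 degrees). At the start it stands on end on the bench (origin 9 mm up). 4 to 6 of the six nuts are there.
- nut_2: Loose long hex nut, plain steel with dark bore, 14 mm across flats, 16 across corners, 18 mm long, 20 g. Origin at its middle, z along the bore, x square to a pair of flats (flats every 60 degrees). At the start it stands on end on the bench (origin 9 mm up). 4 to 6 of the six nuts are there.
- nut_3: Loose long hex nut, plain steel with dark bore, 14 mm across flats, 16 across corners, 18 mm long, 20 g. Origin at its middle, z along the bore, x square to a pair of flats (flats every 60 degrees). At the start it stands on end on the bench (origin 9 mm up). 4 to 6 of the six nuts are there.
- nut_4: Loose long hex nut, plain steel with dark bore, 14 mm across flats, 16 across corners, 18 mm long, 20 g. Origin at its middle, z along the bore, x square to a pair of flats (flats every 60 degrees). At the start it stands on end on the bench (origin 9 mm up). 4 to 6 of the six nuts are there.
- nut_5: Loose long hex nut, plain steel with dark bore, 14 mm across flats, 16 across corners, 18 mm long, 20 g. Origin at its middle, z along the bore, x square to a pair of flats (flats every 60 degrees). At the start it stands on end on the bench (origin 9 mm up). 4 to 6 of the six nuts are there.
- tape_measure: Bystander: black and yellow pocket tape measure, 35 x 93 x 61 mm, origin under its middle.
- sanding_block: Bystander: brown cork sanding block, 64 x 113 x 31 mm, origin under its middle.
- eraser: Bystander: white eraser in a blue sleeve, 22 x 52 x 12 mm, origin under its middle.
- brush_jar_2: Fixed jar of brushes at the back of the bench, about 100 mm across and 110 mm high, brushes standing higher. On the left stand a desk lamp (shade 170 to 360 mm up, stem and neck up to 380 mm) and an open box (lid up to 250 mm): keep the arm clear of them, pass over at 450 mm or more. Tools hang on the wall from 70 mm behind the jar's centre.

How it is judged (in metres and radians):
On the way, in this order (a step that is already met when the one before it is completed fails the run):
1. the lid is tipped up: its tab edge is at least 12 mm above the funnel rim while its opposite edge still rests on the rim (less than 7 mm up) (z of lid_tab_edge in the frame of feeder_mouth above 0.012 m and z of lid_far_edge in the frame of feeder_mouth between -0.012 and 0.007 m and horizontal distance between lid and feeder_mouth below 0.02 m), for 0.15 s.
2. the lid lies flat on the bench, skirt down, at rest and let go (height (world z) of lid below 0.016 m and angle between lid's own z axis and vertical below 0.08 rad and linear speed of lid below 0.02 m/s and contact force between lid and the fingers below 0.1 N), for 0.2 s.
At the end, for the whole second after the job is handed in: Every nut present is down in the feeder's tube (below the funnel neck), and the lid sits on the funnel rim, let go, centred within 6 mm, level within 0.04 rad and down on the rim within 3 mm (horizontal distance between each of nut_0, nut_1, nut_2, nut_3, nut_4, nut_5 and feeder below 0.017 m and z of each of nut_0, nut_1, nut_2, nut_3, nut_4, nut_5 in the frame of feeder below 0.118 m and horizontal distance between lid and feeder_mouth below 0.006 m and z of lid in the frame of feeder_mouth between -0.003 and 0.003 m and angle between lid's own z axis and vertical below 0.04 rad and linear speed of lid below 0.02 m/s); the robot touches nothing.
It fails at once if a bystander (tape measure, sanding block or eraser) is moved more than 3 cm (distance of any of tape_measure, sanding_block, eraser from where it was at the start of the episode above 0.03 m).
Of nut_0, nut_1, nut_2, nut_3, nut_4, nut_5 only 4 to 6 are there at a start; the rules pass over those that are not, and their reading is None.
At some moment in a run one of nut_0, nut_1, nut_2, nut_3, nut_4, nut_5 may be knocked a few centimetres aside while the robot is not near it.
Once in a run the grip may slacken for a moment while it holds something.
It also fails if it takes over 210 s, if anything falls off the work surface, if the arm or the gripper's body presses on something with over 40 N, if the wrist force passes 120 N, or if a joint passes its speed limit or range.

## Working session

There is one attempt and no reset: what is moved stays moved. The work goes in short steps, Python scripts to look and compute and a tool call to move; the robot and the scene stay as the last step left them, time stands still between calls to the robot, and variables do not carry over. Pictures are saved under pics/ and viewed, at most 14 in all, crops included, and the job is handed in when it is done.

Besides the shell and the picture viewer there is one more tool, called after "Call:" as name([rows], argument=value, ...), one row to a line, values as JSON. jog_arm: Moves the arm, as the interface text tells. Its arguments: {"type":"object","properties":{"rows":{"type":"array"},"force":{"type":"number"}},"required":["rows"]}

```bash
mkdir -p pics; cat > h.py <<'E'
import numpy as np, cv2
from bench import arm, camera, workorder, spotter
def world(c,p): return np.array(c["orientation"])@np.array(p)+np.array(c["eye"])
def cloud(c,mask):
    K=np.array(c["camera_matrix"]);v,u=np.nonzero(mask&(c["depth"]>0));d=c["depth"][v,u]
    P=np.stack([(u-K[0,2])/K[0,0]*d,-(v-K[1,2])/K[1,1]*d,-d],1)
    return P@np.array(c["orientation"]).T+np.array(c["eye"])
def tool(p):
    s=arm.sense();return np.array(s["tool_rot"]).T@(np.array(p)-np.array(s["position"]))
E
python3 - <<'E'
from h import *
np.set_printoptions(precision=1,suppress=True)
s=arm.sense();print(s["time"],s["position"],np.array(s["tool_rot"]))
ims=[]
for n in("scene","side"):
    c=camera(n);ims.append(c["color"]);print(n,c["eye"])
    for t in("feeder_mouth","lid","lid_tab","feeder","tape_measure","sanding_block","eraser","brush_jar_2"):
        print(t,[(round(r["conf"],2),world(c,r["position"])) for r in spotter.mark_of(n,t)[:2]])
    for r in spotter.masks_of(n,"nut_0"):
        m=np.array(r["mask"]);P=cloud(c,m);v,u=np.nonzero(m);
        if len(P):print("nut",round(r["conf"],2),u.mean(),v.mean(),m.sum(),np.median(P,0),P.max(0))
    print([(round(r["conf"],2),world(c,r["position"])) for r in spotter.mark_of(n,"nut_0")])
    cv2.imwrite(f"pics/{n}0.png",c["color"])
cv2.imwrite("pics/both0.png",cv2.resize(np.hstack(ims),None,fx=.78,fy=.78))
E
```

```text
0.0 [166.7 653.4 259.4] [[-1.   0.2 -0. ]
 [ 0.2  1.  -0. ]
 [ 0.  -0.  -1. ]]
scene [-99.3 168.6 674.1]
feeder_mouth [(0.67, array([ 503.2, -402.9,  172.3]))]
lid [(0.59, array([ 507.4, -398.2,  173.3])), (0.5, array([ 461.4, -379.8,  171.3]))]
lid_tab [(0.97, array([ 460.9, -388.4,  201.1]))]
feeder [(0.8, array([ 507.5, -406.9,    1.5])), (0.52, array([ 505.7, -404. ,  167.8]))]
tape_measure [(0.7, array([ 391.5, -344. ,    0.2])), (0.59, array([ 507.2, -404.7,  116. ]))]
sanding_block [(0.64, array([ 329.4, -213.9,   -0. ]))]
eraser [(0.71, array([386.6, -62.9,   0.8]))]
brush_jar_2 [(0.53, array([390.9, -61. ,   0.1]))]
nut 0.63 200.88235294117646 266.2156862745098 51 [425.3 -45.1  16.3] [436.  -38.5  21.5]
nut 0.36 208.57142857142858 241.38095238095238 21 [ 481.3 -100.    18.7] [487.4 -95.5  21.5]
nut 0.36 198.5581395348837 230.4418604651163 43 [ 535.2 -101.3   16. ] [550.  -95.2  20.7]
[(0.56, array([ 535.2, -104.6,    9.4])), (0.51, array([428.7, -43.7,   3.5])), (0.42, array([ 485.8, -103.4,    9.4])), (0.38, array([ 434.9, -109.3,    4.3]))]
side [-91.9 -80.  752.7]
feeder_
[... 151 characters left out ...]
3.3,  173.9]))]
lid_tab [(0.81, array([ 470.3, -386.3,  197.4]))]
feeder []
tape_measure [(0.64, array([483.7, -26.6,   9. ])), (0.57, array([ 393.8, -347.4,    2.1]))]
sanding_block [(0.59, array([ 334.6, -217.6,   -0.3]))]
eraser [(0.64, array([391.4, -62.4,  -1.5]))]
brush_jar_2 []
nut 0.58 162.31034482758622 231.13793103448276 58 [535.4 -25.9  13.7] [546.9 -17.3  20.1]
nut 0.53 165.6140350877193 249.3684210526316 57 [481.7 -27.   15.8] [499.  -18.3  20.5]
[(0.59, array([427.7, -50.8,   8.2])), (0.58, array([ 488.4, -103.6,    9.7])), (0.54, array([ 436.3, -111.9,   12. ])), (0.5, array([ 539.5, -102.7,    6.5])), (0.41, array([484.5, -29.7,   8.4])), (0.38, array([537.5, -21.3,   9.6]))]
```

View pics/scene0.png

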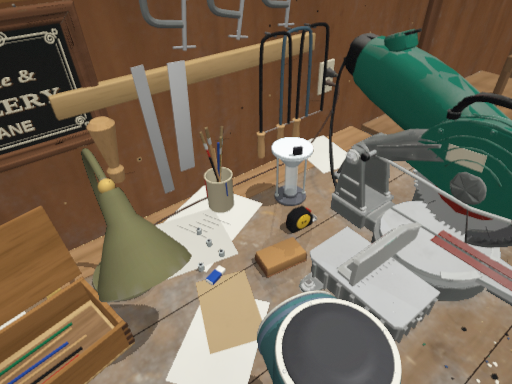

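View pics/side0.png

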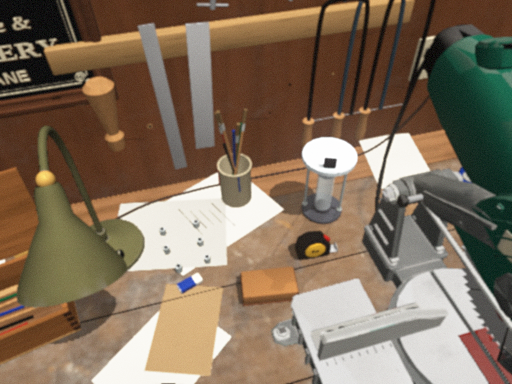

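The pictures show the feeder at scene pixel (292,150) with its black tab at (297,150), the six nuts at side pixels (163,231), (166,250), (178,268), (197,223), (200,241), (207,259), and the jar at side (235,180). The lamp is on the left.

```bash
python3 - <<'E'
from h import *
np.set_printoptions(precision=0,suppress=True)
for n in("side","scene"):
    c=camera(n)
    for t in("sanding_block","tape_measure","lid_tab","lid","eraser"):
        for r in spotter.masks_of(n,t)[:1]:
            m=np.array(r["mask"]);P=cloud(c,m)
            print(n,t,round(r["conf"],2),m.sum(),np.percentile(P,5,0),np.median(P,0),np.percentile(P,95,0))
            if t=="sanding_block":
                T=P[P[:,2]>25][:,:2].astype(np.float32);print(cv2.minAreaRect(T))
            if t=="lid_tab": print(np.median(P[P[:,2]>196],0))
            if t=="lid": 
                T=P[(P[:,2]>170)&(P[:,2]<180)][:,:2].astype(np.float32);print(cv2.minEnclosingCircle(T),cv2.minAreaRect(T))
    m=np.zeros((384,512),bool)
    for nm,(u,v) in ({"jar":(235,180),"brush":(232,130),"lampshade":(60,260),"lampneck":(45,150),"boxlid":(10,200)} if n=="side" else {"jar":(218,190),"lampshade":(130,240),"lampbottom":(180,265)}).items():
        m[:]=0;m[v-3:v+4,u-3:u+4]=1;print(nm,np.median(cloud(c,m),0))
E
```

```text
side sanding_block 0.67 1918 [ 298. -265.    3.] [ 323. -214.   31.] [ 360. -166.   33.]
((315.3484802246094, -214.7076416015625), (110.12489318847656, 96.06306457519531), 80.6018295288086)
side tape_measure 0.93 866 [ 374. -375.    6.] [ 381. -331.   44.] [ 404. -301.   61.]
side lid_tab 0.95 1692 [ 455. -448.  169.] [ 500. -398.  175.] [ 551. -353.  189.]
[ 468. -385.  198.]
side lid 0.63 1739 [ 455. -448.  167.] [ 501. -398.  175.] [ 554. -353.  188.]
((506.9141540527344, -402.4941101074219), 58.73899459838867) ((507.4123229980469, -401.5048522949219), (111.32975006103516, 115.68340301513672), 60.598716735839844)
side eraser 0.78 281 [373. -85.   4.] [385. -63.  12.] [399. -42.  14.]
jar [ 567. -208.   96.]
brush [ 719. -234.  123.]
lampshade [291.  94. 288.]
lampneck [435.  96. 367.]
boxlid [541. 228. 191.]
scene sanding_block 0.86 1299 [ 296. -263.    3.] [ 322. -209.   31.] [ 360. -161.   34.]
((331.1663818359375, -215.54949951171875), (110.75179290771484, 63.05782699584961), 79.73343658447266)
scene tape_measure 0.59 526 [ 374. -366.    8.] [ 381. -323.   42.] [ 404. -299.   61.]
scene lid_tab 0.83 842 [ 454. -447.  168.] [ 498. -390.  176.] [ 551. -350.  192.]
[ 468. -384.  199.]
scene lid 0.75 825 [ 454. -449.  168.] [ 498. -391.  176.] [ 551. -351.  192.]
((506.2216796875, -401.6148986816406), 58.087982177734375) ((504.8645324707031, -401.0361328125), (111.732421875, 113.21163940429688), 53.32662582397461)
scene eraser 0.51 209 [373. -85.   2.] [384. -61.  12.] [399. -39.  14.]
jar [ 574. -194.   84.]
lampshade [309. 106. 298.]
lampbottom [256.  57. 256.]
```

Call:
jog_arm([
  {"tz": -60},
  {"tz": -120},
  {"tz": -180},
  {"tz": -240},
  {"tz": -260},
])

```text
invalid input at $.rows[0]: expected keys ax, ay, az, tx, ty, tz, gripper
```

```bash
python3 - <<'E'
from h import *
np.set_printoptions(precision=3,suppress=True)
print(np.array(arm.sense()["tool_rot"]))
for p in [(167,654,520),(350,480,520),(460,300,520),(520,0,520),(500,-250,480),(468,-385,300)]: print(p,tool(p).round(0))
E
```

```text
[[-0.969  0.247 -0.   ]
 [ 0.247  0.969 -0.   ]
 [ 0.    -0.    -1.   ]]
(167, 654, 520) [  -0.   -0. -259.]
(350, 480, 520) [-220. -123. -259.]
(460, 300, 520) [-372. -271. -259.]
(520, 0, 520) [-504. -546. -259.]
(500, -250, 480) [-546. -794. -219.]
(468, -385, 300) [-549. -932.  -39.]
```

Call:
jog_arm([
  {"ax": 0,"ay": 0,"az": 0,"tx": 0,"ty": 0,"tz": -60,"gripper": 0.6},
  {"ax": 0,"ay": 0,"az": 0,"tx": 0,"ty": 0,"tz": -120,"gripper": 0.6},
  {"ax": 0,"ay": 0,"az": 0,"tx": 0,"ty": 0,"tz": -180,"gripper": 0.6},
  {"ax": 0,"ay": 0,"az": 0,"tx": 0,"ty": 0,"tz": -240,"gripper": 0.6},
  {"ax": 0,"ay": 0,"az": 0,"tx": 0,"ty": 0,"tz": -265,"gripper": 0.6},
])

```text
time: 2.33
position: [166.9, 654.3, 531.6]
tool_rot: [[-0.969, 0.247, 0.002], [0.247, 0.969, 0.007], [-0.0, 0.008, -1.0]]
ft_force: [0.4, -0.0, -0.7]
opening: 52.6
finger_force: 0.0
```

Call:
jog_arm([
  {"ax": 0,"ay": 0,"az": 0.08,"tx": -53,"ty": -30,"tz": 0,"gripper": 0.6},
  {"ax": 0,"ay": 0,"az": 0.17,"tx": -107,"ty": -60,"tz": 0,"gripper": 0.6},
  {"ax": 0,"ay": 0,"az": 0.26,"tx": -160,"ty": -90,"tz": 0,"gripper": 0.6},
  {"ax": 0,"ay": 0,"az": 0.35,"tx": -214,"ty": -120,"tz": 0,"gripper": 0.6},
  {"ax": 0,"ay": 0,"az": 0.44,"tx": -258,"ty": -160,"tz": 0,"gripper": 0.6},
  {"ax": 0,"ay": 0,"az": 0.53,"tx": -302,"ty": -203,"tz": 0,"gripper": 0.6},
  {"ax": 0,"ay": 0,"az": 0.62,"tx": -345,"ty": -245,"tz": 0,"gripper": 0.6},
  {"ax": 0,"ay": 0,"az": 0.72,"tx": -378,"ty": -290,"tz": 0,"gripper": 0.6},
  {"ax": 0,"ay": 0,"az": 0.82,"tx": -405,"ty": -345,"tz": 0,"gripper": 0.6},
  {"ax": 0,"ay": 0,"az": 0.92,"tx": -432,"ty": -400,"tz": 0,"gripper": 0.6},
  {"ax": 0,"ay": 0,"az": 1.02,"tx": -460,"ty": -455,"tz": 0,"gripper": 0.6},
  {"ax": 0,"ay": 0,"az": 1.12,"tx": -486,"ty": -510,"tz": 0,"gripper": 0.6},
  {"ax": 0,"ay": 0,"az": 1.22,"tx": -505,"ty": -568,"tz": 0,"gripper": 0.6},
  {"ax": 0,"ay": 0,"az": 1.32,"tx": -518,"ty": -628,"tz": 0,"gripper": 0.6},
  {"ax": 0,"ay": 0,"az": 1.42,"tx": -528,"ty": -688,"tz": 10,"gripper": 0.6},
  {"ax": 0,"ay": 0,"az": 1.52,"tx": -538,"ty": -748,"tz": 25,"gripper": 0.6},
  {"ax": 0,"ay": 0,"az": 1.6,"tx": -545,"ty": -805,"tz": 45,"gripper": 0.6},
  {"ax": 0,"ay": 0,"az": 1.68,"tx": -548,"ty": -860,"tz": 70,"gripper": 0.6},
  {"ax": 0,"ay": 0,"az": 1.74,"tx": -549,"ty": -905,"tz": 110,"gripper": 0.6},
  {"ax": 0,"ay": 0,"az": 1.74,"tx": -549,"ty": -932,"tz": 165,"gripper": 0.6},
])

```text
time: 4.82
position: [468.2, -387.5, 361.1]
tool_rot: [[0.409, 0.912, 0.003], [0.912, -0.409, -0.003], [-0.002, 0.004, -1.0]]
ft_force: [0.5, -0.0, 0.1]
opening: 53.1
finger_force: 0.0
```

```bash
cat > lid.py <<'E'
from h import *
np.set_printoptions(precision=1,suppress=True)
for n in("scene","side","wrist"):
    c=camera(n)
    for t in("lid","lid_tab","feeder_mouth"): print(n,t,[(round(r["conf"],2),world(c,r["position"])) for r in spotter.mark_of(n,t)[:2]])
s=arm.sense();R=np.array(s["tool_rot"]);print(s["time"],s["position"],"\n",R)
K=c["camera_matrix"];print(K,c["eye"])
import time;cv2.imwrite(f"pics/w{int(s['time']*100)}.png",c["color"]);print(int(s['time']*100))
E
python3 lid.py
```

```text
scene lid [(0.91, array([ 506.8, -402.1,  173.1]))]
scene lid_tab []
scene feeder_mouth [(0.73, array([ 506.5, -402.4,  172.1]))]
side lid [(0.94, array([ 510.4, -404.3,  174.6]))]
side lid_tab [(0.93, array([ 472.6, -384.4,  194.5]))]
side feeder_mouth []
wrist lid [(0.62, array([ 392.1, -341.1,    1. ])), (0.6, array([ 513.5, -400.8,  173.4]))]
wrist lid_tab [(0.71, array([ 474. , -385.1,  202. ])), (0.67, array([ 460. , -382.8,  175.4]))]
wrist feeder_mouth []
5.425 [ 469.1 -384.4  362.4] 
 [[ 0.4  0.9  0. ]
 [ 0.9 -0.4 -0. ]
 [-0.   0.  -1. ]]
[[297.3   0.  257.3]
 [  0.  297.3 193.5]
 [  0.    0.    1. ]] [ 502.4 -310.8  487.9]
542
```

View pics/w542.png

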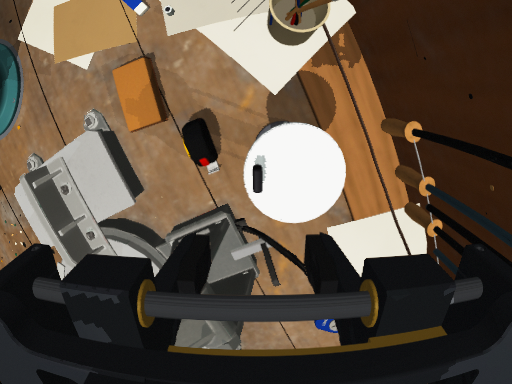

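The wrist picture shows the lid at (295,172) and the tab at (258,178), with the fingers at the bottom. I'll compute both by ray.

```bash
cat >> h.py <<'E'
def wray(c,u,v,z):
    K=np.array(c["camera_matrix"]);dx,dy=(np.asarray(u,float)-K[0,2])/K[0,0],(np.asarray(v,float)-K[1,2])/K[1,1]
    th=np.hypot(dx,dy);k=np.sin(th)/np.maximum(th,1e-9)
    D=np.stack([dx*k,-dy*k,-np.cos(th)],-1)@np.array(c["orientation"]).T
    e=np.array(c["eye"]);return e+D*((z-e[2])/D[...,2])[...,None]
E
cat > wl.py <<'E'
from h import *
np.set_printoptions(precision=1,suppress=True)
c=camera("wrist");im=c["color"];g=im.min(2)
n,l,st,ce=cv2.connectedComponentsWithStats((g>225).astype(np.uint8))
best=max(range(1,n),key=lambda i:st[i,4]);print(st[best],ce[best])
cn,_=cv2.findContours((l==best).astype(np.uint8),cv2.RETR_EXTERNAL,cv2.CHAIN_APPROX_NONE)
h=cv2.convexHull(max(cn,key=len))[:,0];W=wray(c,h[:,0],h[:,1],175)
(x,y),r=cv2.minEnclosingCircle(W[:,:2].astype(np.float32));print("lid",x,y,r)
x0,y0,w,hh=st[best][:4]
d=(im.max(2)<60);d[:y0]=0;d[y0+hh:]=0;d[:,:x0]=0;d[:,x0+w:]=0
m=cv2.connectedComponentsWithStats(d.astype(np.uint8));k=1+np.argmax(m[2][1:,4]);v,u=np.nonzero(m[1]==k);print(m[2][k])
T=wray(c,u,v,199)[:,:2];print("tab",T.mean(0),cv2.minAreaRect(T.astype(np.float32)))
t=T.mean(0);print("angle",np.degrees(np.arctan2(t[1]-y,t[0]-x)),np.hypot(t[1]-y,t[0]-x))
E
python3 wl.py
```

```text
[ 245  123  102  101 7563] [297.6 172.8]
lid 509.9889831542969 -401.28021240234375 56.87003707885742
[254 165   9  28 234]
tab [ 472.3 -382.1] ((472.13067626953125, -382.1870422363281), (28.000202178955078, 8.042768478393555), 66.31117248535156)
angle 153.04287681852395 42.229103884281905
```

Call:
jog_arm([
  {"ax": 0,"ay": 0,"az": 0,"tx": 2,"ty": 2,"tz": 50,"gripper": 0.45},
  {"ax": 0,"ay": 0,"az": 0,"tx": 2,"ty": 2,"tz": 100,"gripper": 0.45},
  {"ax": 0,"ay": 0,"az": 0,"tx": 2,"ty": 2,"tz": 130,"gripper": 0.45},
  {"ax": 0,"ay": 0,"az": 0,"tx": 2,"ty": 2,"tz": 145,"gripper": 0.45},
  {"ax": 0,"ay": 0,"az": 0,"tx": 2,"ty": 2,"tz": 155,"gripper": 0.45},
  {"ax": 0,"ay": 0,"az": 0,"tx": 2,"ty": 2,"tz": 160,"gripper": 0.45},
  {"ax": 0,"ay": 0,"az": 0,"tx": 2,"ty": 2,"tz": 160,"gripper": 0.45},
  {"ax": 0,"ay": 0,"az": 0,"tx": 2,"ty": 2,"tz": 160,"gripper": 0.2},
  {"ax": 0,"ay": 0,"az": 0,"tx": 2,"ty": 2,"tz": 160,"gripper": 0.05},
  {"ax": 0,"ay": 0,"az": 0,"tx": 2,"ty": 2,"tz": 160,"gripper": 0},
  {"ax": 0,"ay": 0,"az": 0,"tx": 2,"ty": 2,"tz": 160,"gripper": 0},
  {"ax": 0,"ay": 0,"az": 0,"tx": 2,"ty": 2,"tz": 160,"gripper": 0},
], force=40)

```text
time: 6.98
position: [471.2, -383.8, 201.1]
tool_rot: [[0.407, 0.913, 0.0], [0.913, -0.407, -0.0], [-0.0, 0.0, -1.0]]
ft_force: [-1.1, -0.4, 2.2]
opening: 9.5
finger_force: 40.0
```

Call:
jog_arm([
  {"ax": 0.06,"ay": 0,"az": 0,"tx": 0,"ty": 1.9,"tz": -5.8,"gripper": 0},
  {"ax": 0.12,"ay": 0,"az": 0,"tx": 0,"ty": 4.2,"tz": -11.4,"gripper": 0},
  {"ax": 0.18,"ay": 0,"az": 0,"tx": 0,"ty": 6.8,"tz": -16.9,"gripper": 0},
  {"ax": 0.2,"ay": 0,"az": 0,"tx": 0,"ty": 7.7,"tz": -18.7,"gripper": 0},
  {"ax": 0.2,"ay": 0,"az": 0,"tx": 0,"ty": 7.7,"tz": -18.7,"gripper": 0},
  {"ax": 0.2,"ay": 0,"az": 0,"tx": 0,"ty": 7.7,"tz": -18.7,"gripper": 0},
  {"ax": 0.2,"ay": 0,"az": 0,"tx": 0,"ty": 7.7,"tz": -18.7,"gripper": 0},
  {"ax": 0.2,"ay": 0,"az": 0,"tx": 0,"ty": 7.7,"tz": -18.7,"gripper": 0},
])

```text
time: 7.98
position: [477.8, -386.8, 219.5]
tool_rot: [[0.407, 0.895, -0.181], [0.913, -0.399, 0.081], [-0.0, -0.198, -0.98]]
ft_force: [0.7, -0.6, -1.2]
opening: 9.6
finger_force: 40.0
```

```bash
python3 - <<'E'
from h import *
np.set_printoptions(precision=1,suppress=True)
c=camera("side")
for t in("lid_tab_edge","lid_far_edge","lid_tab","lid"): print(t,[(round(r["conf"],2),world(c,r["position"])) for r in spotter.mark_of("side",t)[:2]])
P=cloud(c,np.array(spotter.masks_of("side","lid")[0]["mask"]));d=(P[:,:2]-[510,-401])@[-.912,.409]
for lo in range(-60,60,15):
    q=P[(d>lo)&(d<lo+15)]; print(lo,len(q),np.median(q[:,2]) if len(q) else 0)
im=cv2.resize(c["color"][110:230,270:400],None,fx=4,fy=4);cv2.imwrite("pics/tip.png",im)
E
```

```text
lid_tab_edge [(0.67, array([ 459.3, -378.6,  195.5]))]
lid_far_edge []
lid_tab [(0.65, array([ 476.6, -390.4,  215.7])), (0.26, array([427.9, -52.2,   7.7]))]
lid [(0.69, array([ 507.6, -408.3,  185.2]))]
-60 0 0
-45 6 179.03790070221692
-30 25 182.01535317994478
-15 44 184.37237041998895
0 140 187.49256007231116
15 168 190.14783339660107
30 178 192.9854143527237
45 219 192.83661175640907
```

View pics/tip.png

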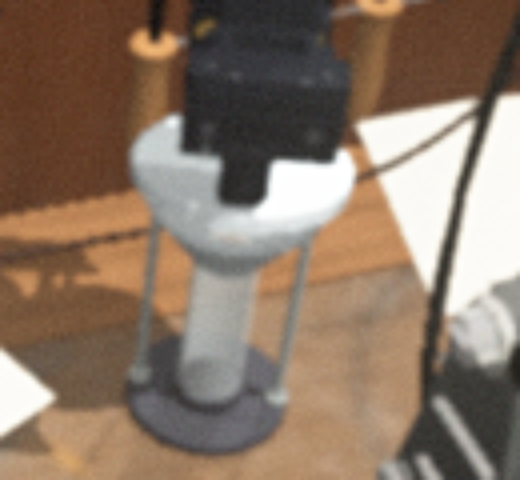

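The tip shows as expected: a slope of about 0.18 rad, the far edge about 2 mm up and the tab edge about 22 mm up. Next I lift it off.

Call:
jog_arm([
  {"ax": 0.0,"ay": 0,"az": 0,"tx": 0,"ty": -5,"tz": -24,"gripper": 0},
  {"ax": -0.05,"ay": 0,"az": 0,"tx": 0,"ty": -12,"tz": -55,"gripper": 0},
  {"ax": -0.12,"ay": 0,"az": 0,"tx": 0,"ty": -18,"tz": -67,"gripper": 0},
  {"ax": -0.2,"ay": 0,"az": 0,"tx": 0,"ty": -21.3,"tz": -67,"gripper": 0},
  {"ax": -0.2,"ay": 0,"az": 0,"tx": 25,"ty": -38,"tz": -57,"gripper": 0},
  {"ax": -0.2,"ay": 0,"az": 0,"tx": 60,"ty": -62,"tz": -42,"gripper": 0},
  {"ax": -0.2,"ay": 0,"az": 0,"tx": 95,"ty": -86,"tz": -27,"gripper": 0},
  {"ax": -0.2,"ay": 0,"az": 0,"tx": 125,"ty": -106,"tz": -14,"gripper": 0},
  {"ax": -0.2,"ay": 0,"az": 0,"tx": 144,"ty": -119,"tz": -6,"gripper": 0},
  {"ax": -0.2,"ay": 0,"az": 0,"tx": 144,"ty": -111,"tz": 34,"gripper": 0},
  {"ax": -0.2,"ay": 0,"az": 0,"tx": 144,"ty": -103,"tz": 74,"gripper": 0},
  {"ax": -0.2,"ay": 0,"az": 0,"tx": 144,"ty": -97,"tz": 105,"gripper": 0},
  {"ax": -0.2,"ay": 0,"az": 0,"tx": 144,"ty": -94,"tz": 121,"gripper": 0},
  {"ax": -0.2,"ay": 0,"az": 0,"tx": 144,"ty": -94,"tz": 121,"gripper": 0},
  {"ax": -0.2,"ay": 0,"az": 0,"tx": 144,"ty": -94,"tz": 121,"gripper": 0},
])

```text
time: 10.15
position: [431.7, -208.7, 120.9]
tool_rot: [[0.407, 0.913, 0.002], [0.913, -0.407, -0.001], [-0.0, 0.002, -1.0]]
ft_force: [0.9, 0.4, -0.9]
opening: 9.4
finger_force: 40.0
```

```bash
cat > chk.py <<'E'
from h import *
np.set_printoptions(precision=1,suppress=True)
s=arm.sense();print(s["time"],s["position"],s["opening"])
for n in("side","scene"):
    c=camera(n)
    for r in spotter.masks_of(n,"lid")[:2]:
        P=cloud(c,np.array(r["mask"]));z=np.median(P[:,2]);Q=P[abs(P[:,2]-z)<9]
        A=np.c_[Q,np.ones(len(Q))];A=np.c_[Q[:,:2],np.ones(len(Q))];k=np.linalg.lstsq(A,Q[:,2],rcond=None)[0]
        print(n,r["conf"],len(P),"top z",z,"ctr",(Q.min(0)+Q.max(0))/2,"slope",k[:2]*100,"%")
    for t in("lid_tab","lid"): print(n,t,[(round(r["conf"],2),world(c,r["position"])) for r in spotter.mark_of(n,t)[:2]])
    print("nuts",[(round(r["conf"],2),world(c,r["position"])) for r in spotter.mark_of(n,"nut_0")])
E
python3 chk.py
```

```text
10.15 [ 431.7 -208.7  120.9] 9.443307481299856
side 0.91 502 top z 94.61195654921596 ctr [ 456.1 -257.1   91.8] slope [3.3 1.8] %
side lid_tab [(0.97, array([ 430.5, -210.1,  116. ])), (0.5, array([ 473.8, -230.5,   95.2]))]
side lid [(0.72, array([ 469.3, -229.7,   93.2]))]
nuts [(0.71, array([391.1, -65.5,  -3. ])), (0.6, array([537.5, -18.5,   8.7])), (0.55, array([428.8, -53. ,   6.6])), (0.55, array([ 539.9, -103.9,    4.9])), (0.55, array([ 439.9, -112.9,   12.1])), (0.43, array([483. , -27.1,   8.2])), (0.38, array([485.9, -99.8,  11.9])), (0.32, array([ 520.5, -251.4,   90.5]))]
scene 0.76 377 top z 94.83231241217027 ctr [ 465.8 -199.5   92.1] slope [ 4.5 -0.2] %
scene lid_tab [(0.79, array([ 421.7, -212.3,  118.6]))]
scene lid [(0.68, array([ 467.4, -227.5,   93.3]))]
nuts []
```

Call:
jog_arm([
  {"ax": 0,"ay": 0,"az": 0,"tx": 0,"ty": 0,"tz": 40,"gripper": 0},
  {"ax": 0,"ay": 0,"az": 0,"tx": 0,"ty": 0,"tz": 65,"gripper": 0},
  {"ax": 0,"ay": 0,"az": 0,"tx": 0,"ty": 0,"tz": 77,"gripper": 0},
  {"ax": 0,"ay": 0,"az": 0,"tx": 0,"ty": 0,"tz": 81,"gripper": 0},
  {"ax": 0,"ay": 0,"az": 0,"tx": 0,"ty": 0,"tz": 83,"gripper": 0},
  {"ax": 0,"ay": 0,"az": 0,"tx": 0,"ty": 0,"tz": 83.5,"gripper": 0},
  {"ax": 0,"ay": 0,"az": 0,"tx": 0,"ty": 0,"tz": 83.5,"gripper": 0},
])

```text
time: 11.52
position: [431.3, -208.5, 37.1]
tool_rot: [[0.407, 0.913, 0.002], [0.913, -0.407, -0.001], [-0.0, 0.002, -1.0]]
ft_force: [-1.4, 0.1, 4.3]
opening: 10.0
finger_force: 40.0
```

Call:
jog_arm([
  {"ax": 0,"ay": 0,"az": 0,"tx": 0,"ty": 0,"tz": 0,"gripper": 0.2},
  {"ax": 0,"ay": 0,"az": 0,"tx": 0,"ty": 0,"tz": 0,"gripper": 0.4},
  {"ax": 0,"ay": 0,"az": 0,"tx": 0,"ty": 0,"tz": 0,"gripper": 0.4},
  {"ax": 0,"ay": 0,"az": 0,"tx": 0,"ty": 0,"tz": 0,"gripper": 0.4},
  {"ax": 0,"ay": 0,"az": 0,"tx": 0,"ty": 0,"tz": -15,"gripper": 0.4},
  {"ax": 0,"ay": 0,"az": 0,"tx": 0,"ty": 0,"tz": -60,"gripper": 0.4},
  {"ax": 0,"ay": 0,"az": 0,"tx": 15,"ty": -3,"tz": -115,"gripper": 0.4},
  {"ax": 0,"ay": 0,"az": 0,"tx": 40,"ty": -6,"tz": -165,"gripper": 0.4},
  {"ax": 0,"ay": 0,"az": 0,"tx": 70,"ty": -10,"tz": -205,"gripper": 0.4},
  {"ax": 0,"ay": 0,"az": 0,"tx": 70,"ty": -10,"tz": -205,"gripper": 0.4},
  {"ax": 0,"ay": 0,"az": 0,"tx": 70,"ty": -10,"tz": -205,"gripper": 0.4},
])

```text
time: 12.9
position: [449.4, -140.0, 240.9]
tool_rot: [[0.406, 0.914, -0.0], [0.914, -0.406, -0.0], [-0.0, -0.0, -1.0]]
ft_force: [-0.3, -0.2, -0.4]
opening: 35.0
finger_force: 0.0
```

```bash
cat > nuts.py <<'E'
from h import *
import sys
np.set_printoptions(precision=1,suppress=True)
s=arm.sense();R=np.array(s["tool_rot"]);print(s["time"],np.array(s["position"]),s["opening"],"\n",R.round(3))
c=camera("wrist");im=c["color"].copy();seen=[]
for r in spotter.masks_of("wrist","nut_0"):
    m=np.array(r["mask"]).astype(np.uint8);v,u=np.nonzero(m)
    if len(v)<8: continue
    W=wray(c,u,v,18);p=(W.max(0)+W.min(0))/2
    h=cv2.minAreaRect(W[:,:2].astype(np.float32));t=tool([p[0],p[1],10])
    print(round(r["conf"],2),(int(u.mean()),int(v.mean())),m.sum(),"w",p[:2],W[:,:2].mean(0),h[1],"tool",t)
print("mark",[(round(r["conf"],2),world(c,r["position"])) for r in spotter.mark_of("wrist","nut_0")])
cv2.imwrite(f"pics/n{int(s['time']*100)}.png",im)
E
python3 nuts.py; ls pics; python3 chk.py | grep lid
```

```text
12.9 [ 449.4 -140.   240.9] 35.01636199162278 
 [[ 0.4  0.9 -0. ]
 [ 0.9 -0.4 -0. ]
 [-0.  -0.  -1. ]]
0.59 (209, 102) 143 w [432.3 -46.3] [432.1 -45.8] (12.940788269042969, 15.359318733215332) tool [ 79.1 -52.5 229.5]
0.59 (314, 108) 118 w [ 539.7 -101.5] [ 539.8 -101.5] (11.829442977905273, 14.362178802490234) tool [ 72.5  68.2 229.1]
0.56 (287, 49) 144 w [539.4 -25.1] [539.3 -25. ] (15.956859588623047, 14.746594429016113) tool [142.2  36.7 229.2]
0.55 (246, 67) 135 w [487.4 -26.6] [487.2 -26.5] (15.395223617553711, 12.545793533325195) tool [119.6 -10.2 229.3]
0.51 (236, 147) 136 w [ 437.8 -107.2] [ 438.  -107.3] (15.587533950805664, 14.210026741027832) tool [ 25.8 -22.6 229.4]
0.48 (272, 125) 97 w [ 487.5 -101.1] [ 487.4 -101.1] (11.76030445098877, 11.644304275512695) tool [ 51.6  20.3 229.3]
mark [(0.67, array([439.3, -44.3,  14.9])), (0.64, array([ 542.7, -105.5,    6.1])), (0.62, array([486.9, -21.7,   9.6])), (0.61, array([ 436.7, -103.8,    6.9])), (0.59, array([544.3, -27. ,   9.4])), (0.58, array([ 485.5, -103.4,   11.6]))]
both0.png
n1290.png
scene0.png
side0.png
tip.png
w542.png
side lid_tab [(0.71, array([ 432.4, -211. ,   31.9]))]
side lid [(0.96, array([ 469.9, -229.7,   11.4]))]
scene lid_tab [(0.94, array([ 422.8, -209.7,   35.8]))]
scene lid [(0.94, array([ 467.1, -225.3,    9.5]))]
```

Call:
jog_arm([
  {"ax": 0,"ay": 0,"az": 0,"tx": 15,"ty": -12,"tz": 50,"gripper": 0.4},
  {"ax": 0,"ay": 0,"az": 0,"tx": 26,"ty": -22,"tz": 105,"gripper": 0.4},
  {"ax": 0,"ay": 0,"az": 0,"tx": 26,"ty": -22,"tz": 160,"gripper": 0.4},
  {"ax": 0,"ay": 0,"az": 0,"tx": 26,"ty": -22,"tz": 195,"gripper": 0.4},
  {"ax": 0,"ay": 0,"az": 0,"tx": 26,"ty": -22,"tz": 212,"gripper": 0.4},
  {"ax": 0,"ay": 0,"az": 0,"tx": 26,"ty": -22,"tz": 215,"gripper": 0.4},
  {"ax": 0,"ay": 0,"az": 0,"tx": 26,"ty": -22,"tz": 215,"gripper": 0.1},
  {"ax": 0,"ay": 0,"az": 0,"tx": 26,"ty": -22,"tz": 215,"gripper": 0},
  {"ax": 0,"ay": 0,"az": 0,"tx": 26,"ty": -22,"tz": 215,"gripper": 0},
  {"ax": 0,"ay": 0,"az": 0,"tx": 26,"ty": -22,"tz": 215,"gripper": 0},
  {"ax": 0,"ay": 0,"az": 0,"tx": 26,"ty": -22,"tz": 175,"gripper": 0},
  {"ax": 0,"ay": 0,"az": 0,"tx": 20,"ty": -17,"tz": 120,"gripper": 0},
  {"ax": 0,"ay": 0,"az": 0,"tx": 0,"ty": -5,"tz": 65,"gripper": 0},
  {"ax": 0,"ay": 0,"az": 0,"tx": -30,"ty": 15,"tz": 30,"gripper": 0},
  {"ax": 0,"ay": 0,"az": 0,"tx": -75,"ty": 50,"tz": 20,"gripper": 0},
  {"ax": 0,"ay": 0,"az": 0,"tx": -120,"ty": 85,"tz": 20,"gripper": 0},
  {"ax": 0,"ay": 0,"az": 0,"tx": -165,"ty": 120,"tz": 20,"gripper": 0},
  {"ax": 0,"ay": 0,"az": 0,"tx": -200,"ty": 148,"tz": 20,"gripper": 0},
  {"ax": 0,"ay": 0,"az": 0,"tx": -215,"ty": 160,"tz": 25,"gripper": 0},
  {"ax": 0,"ay": 0,"az": 0,"tx": -215,"ty": 160,"tz": 35,"gripper": 0},
], force=25)

```text
time: 16.05
position: [508.6, -402.0, 205.4]
tool_rot: [[0.408, 0.913, -0.0], [0.913, -0.408, 0.0], [0.0, -0.0, -1.0]]
ft_force: [0.3, -1.5, -0.5]
opening: 13.6
finger_force: 25.0
```

```bash
python3 - <<'E'
from h import *
np.set_printoptions(precision=1,suppress=True)
s=arm.sense();print(s["position"],s["q"])
im=[]
for n in("side","wrist"):
    c=camera(n);im.append(c["color"])
    print([(round(r["conf"],2),world(c,r["position"])) for r in spotter.mark_of(n,"feeder_mouth")[:2]+spotter.mark_of(n,"feeder_neck")[:2]])
cv2.imwrite("pics/f1.png",cv2.resize(np.hstack(im),(800,300)))
E
```

```text
[ 508.6 -402.   205.4] [-0.7  0.3  1.7  0.   1.2 -0.3]
[(0.95, array([ 508.1, -400.1,  174. ])), (0.53, array([ 471.3, -229.6,   13.8])), (0.74, array([ 510.5, -403.1,  118.2]))]
[(0.97, array([ 507.1, -398.1,  173. ])), (0.51, array([ 418.5, -209.4,    6.2])), (0.87, array([ 510. , -400.9,  120.3]))]
```

View pics/f1.png

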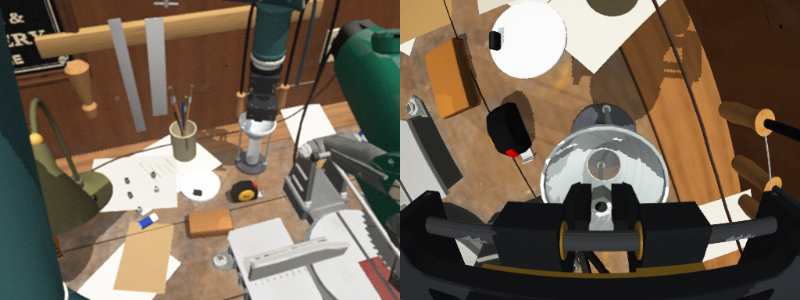

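Side and wrist views show the nut held at wrist (600,205) of the combined picture, over the funnel at (605,175). I'll drop it, and then check how much room the lamp leaves near the back-left nuts.

Call:
jog_arm([
  {"ax": 0,"ay": 0,"az": 0,"tx": 1,"ty": 0,"tz": 12,"gripper": 0},
  {"ax": 0,"ay": 0,"az": 0,"tx": 1,"ty": 0,"tz": 12,"gripper": 0.2},
  {"ax": 0,"ay": 0,"az": 0,"tx": 1,"ty": 0,"tz": 12,"gripper": 0.4},
  {"ax": 0,"ay": 0,"az": 0,"tx": 1,"ty": 0,"tz": 12,"gripper": 0.4},
  {"ax": 0,"ay": 0,"az": 0,"tx": 1,"ty": 0,"tz": -30,"gripper": 0.4},
  {"ax": 0,"ay": 0,"az": 0,"tx": 20,"ty": -15,"tz": -70,"gripper": 0.4},
  {"ax": 0,"ay": 0,"az": 0,"tx": 55,"ty": -45,"tz": -100,"gripper": 0.4},
  {"ax": 0,"ay": 0,"az": 0,"tx": 95,"ty": -75,"tz": -115,"gripper": 0.4},
  {"ax": 0,"ay": 0,"az": 0,"tx": 140,"ty": -105,"tz": -115,"gripper": 0.4},
  {"ax": 0,"ay": 0,"az": 0,"tx": 180,"ty": -135,"tz": -115,"gripper": 0.4},
  {"ax": 0,"ay": 0,"az": 0,"tx": 180,"ty": -135,"tz": -115,"gripper": 0.4},
])

```text
time: 17.73
position: [458.0, -179.8, 321.8]
tool_rot: [[0.404, 0.915, 0.001], [0.915, -0.404, -0.0], [0.001, 0.001, -1.0]]
ft_force: [0.7, -0.7, 0.1]
opening: 35.1
finger_force: 0.0
```

```bash
python3 nuts.py; python3 - <<'E'
from h import *
np.set_printoptions(precision=0,suppress=True)
Ps=[]
for n in("side","scene"):
    c=camera(n);Ps.append(cloud(c,np.ones((384,512),bool)))
    print("tube nuts",[(round(r["conf"],2),world(c,r["position"])) for r in spotter.mark_of(n,"nut_0")])
P=np.vstack(Ps)
for z0,z1 in((5,30),(30,100),(100,170),(170,260),(260,330),(330,400)):
    q=P[(P[:,2]>z0)&(P[:,2]<z1)&(P[:,1]>-5)&(P[:,1]<300)&(P[:,0]>300)&(P[:,0]<650)]
    if len(q):
        lo=q[q[:,1]<np.percentile(q[:,1],3)+15];print(z0,z1,len(q),np.percentile(q,2,0),np.percentile(q,98,0),"lowest-y",np.median(lo,0))
q=P[(P[:,0]>560)&(P[:,0]<670)&(P[:,1]>-270)&(P[:,1]<-130)&(P[:,2]>60)&(P[:,2]<112)]
print("jar",len(q),np.percentile(q,2,0),np.percentile(q,98,0))
q=P[(P[:,0]>540)&(P[:,0]<680)&(P[:,1]>-300)&(P[:,1]<-110)&(P[:,2]>115)&(P[:,2]<350)]
print("brush",len(q),np.percentile(q,2,0),np.percentile(q,98,0))
E
```

```text
17.725 [ 458.  -179.8  321.8] 35.136438165700135 
 [[ 0.4  0.9  0. ]
 [ 0.9 -0.4 -0. ]
 [ 0.   0.  -1. ]]
0.66 (265, 36) 111 w [540.4 -25.8] [540.6 -25.7] (16.671403884887695, 14.069794654846191) tool [176.3  10.6 311.5]
0.66 (287, 84) 73 w [ 541.  -102.1] [ 540.8 -102.1] (13.104425430297852, 11.394658088684082) tool [106.7  42.1 311.6]
0.58 (231, 52) 96 w [487.5 -27.3] [487.2 -26.9] (16.371437072753906, 12.721562385559082) tool [153.4 -37.2 311.5]
0.46 (253, 98) 83 w [ 487.4 -101.8] [ 487.5 -101.6] (12.946383476257324, 14.150010108947754) tool [ 85.3  -7.  311.6]
mark [(0.61, array([485.1, -23.6,   9.5])), (0.51, array([543.7, -25.9,   8.5])), (0.47, array([435.5, -44.3,  13.1])), (0.44, array([ 544.1, -102.7,    8.8])), (0.42, array([ 484.7, -104.6,   13.5])), (0.38, array([ 470.7, -227.7,    7.4]))]
tube nuts [(0.61, array([ 485., -102.,   11.])), (0.48, array([430., -52.,   7.])), (0.47, array([536., -20.,  12.])), (0.47, array([ 537., -102.,    5.]))]
tube nuts [(0.17, array([ 506., -404.,  175.]))]
5 30 5206 [323.  25.   6.] [604. 298.  29.] lowest-y [526.  33.  14.]
30 100 4403 [321.  82.  31.] [528. 297.  97.] lowest-y [525.  89.  40.]
100 170 2255 [504.  95. 102.] [539. 298. 168.] lowest-y [529.  97. 136.]
170 260 2127 [303.  25. 171.] [563. 294. 258.] lowest-y [314.  33. 242.]
260 330 3801 [301.  17. 264.] [649. 142. 328.] lowest-y [646.  24. 305.]
330 400 1279 [360.  82. 331.] [512. 114. 374.] lowest-y [390.  93. 348.]
jar 1001 [ 565. -252.   61.] [ 640. -179.  111.]
brush 243 [ 592. -252.  116.] [ 623. -199.  240.]
```

```bash
ls -t pics | head -1
```

```text
n1772.png
```

Call:
jog_arm([
  {"ax": 0,"ay": 0,"az": 0,"tx": 45,"ty": -30,"tz": 15,"gripper": 0.4},
  {"ax": 0,"ay": 0,"az": 0,"tx": 85,"ty": -58,"tz": 50,"gripper": 0.4},
  {"ax": 0,"ay": 0,"az": 0,"tx": 111,"ty": -76,"tz": 105,"gripper": 0.4},
  {"ax": 0,"ay": 0,"az": 0,"tx": 112,"ty": -77,"tz": 165,"gripper": 0.4},
  {"ax": 0,"ay": 0,"az": 0,"tx": 112,"ty": -77,"tz": 225,"gripper": 0.4},
  {"ax": 0,"ay": 0,"az": 0,"tx": 112,"ty": -77,"tz": 275,"gripper": 0.4},
  {"ax": 0,"ay": 0,"az": 0,"tx": 112,"ty": -77,"tz": 296,"gripper": 0.4},
  {"ax": 0,"ay": 0,"az": 0,"tx": 112,"ty": -77,"tz": 296,"gripper": 0.1},
  {"ax": 0,"ay": 0,"az": 0,"tx": 112,"ty": -77,"tz": 296,"gripper": 0},
  {"ax": 0,"ay": 0,"az": 0,"tx": 112,"ty": -77,"tz": 296,"gripper": 0},
  {"ax": 0,"ay": 0,"az": 0,"tx": 112,"ty": -77,"tz": 296,"gripper": 0},
  {"ax": 0,"ay": 0,"az": 0,"tx": 112,"ty": -77,"tz": 245,"gripper": 0},
  {"ax": 0,"ay": 0,"az": 0,"tx": 100,"ty": -68,"tz": 190,"gripper": 0},
  {"ax": 0,"ay": 0,"az": 0,"tx": 72,"ty": -48,"tz": 145,"gripper": 0},
  {"ax": 0,"ay": 0,"az": 0,"tx": 30,"ty": -18,"tz": 110,"gripper": 0},
  {"ax": 0,"ay": 0,"az": 0,"tx": -18,"ty": 16,"tz": 100,"gripper": 0},
  {"ax": 0,"ay": 0,"az": 0,"tx": -66,"ty": 51,"tz": 100,"gripper": 0},
  {"ax": 0,"ay": 0,"az": 0,"tx": -114,"ty": 87,"tz": 100,"gripper": 0},
  {"ax": 0,"ay": 0,"az": 0,"tx": -158,"ty": 119,"tz": 100,"gripper": 0},
  {"ax": 0,"ay": 0,"az": 0,"tx": -182,"ty": 136,"tz": 100,"gripper": 0},
])

```text
time: 20.58
position: [508.7, -406.5, 220.7]
tool_rot: [[0.408, 0.913, 0.0], [0.913, -0.408, -0.0], [-0.0, 0.0, -1.0]]
ft_force: [0.0, 0.6, 0.1]
opening: 14.4
finger_force: 25.0
```

Call:
jog_arm([
  {"ax": 0,"ay": 0,"az": 0,"tx": 0,"ty": 0,"tz": 20,"gripper": 0},
  {"ax": 0,"ay": 0,"az": 0,"tx": 0,"ty": 0,"tz": 28,"gripper": 0},
  {"ax": 0,"ay": 0,"az": 0,"tx": 0,"ty": 0,"tz": 28,"gripper": 0},
  {"ax": 0,"ay": 0,"az": 0,"tx": 0,"ty": 0,"tz": 28,"gripper": 0.2},
  {"ax": 0,"ay": 0,"az": 0,"tx": 0,"ty": 0,"tz": 28,"gripper": 0.4},
  {"ax": 0,"ay": 0,"az": 0,"tx": 0,"ty": 0,"tz": 28,"gripper": 0.4},
  {"ax": 0,"ay": 0,"az": 0,"tx": 0,"ty": 0,"tz": -20,"gripper": 0.4},
  {"ax": 0,"ay": 0,"az": 0,"tx": 25,"ty": -15,"tz": -50,"gripper": 0.4},
  {"ax": 0,"ay": 0,"az": -0.1,"tx": 70,"ty": -40,"tz": -60,"gripper": 0.4},
  {"ax": 0,"ay": 0,"az": -0.25,"tx": 125,"ty": -68,"tz": -55,"gripper": 0.4},
  {"ax": 0,"ay": 0,"az": -0.4,"tx": 180,"ty": -97,"tz": -45,"gripper": 0.4},
  {"ax": 0,"ay": 0,"az": -0.55,"tx": 230,"ty": -123,"tz": -15,"gripper": 0.4},
  {"ax": 0,"ay": 0,"az": -0.6,"tx": 260,"ty": -139,"tz": 35,"gripper": 0.4},
  {"ax": 0,"ay": 0,"az": -0.6,"tx": 265,"ty": -142,"tz": 90,"gripper": 0.4},
  {"ax": 0,"ay": 0,"az": -0.6,"tx": 265,"ty": -142,"tz": 110,"gripper": 0.4},
  {"ax": 0,"ay": 0,"az": -0.6,"tx": 265,"ty": -142,"tz": 110,"gripper": 0.4},
])

```text
time: 22.58
position: [485.2, -103.3, 109.3]
tool_rot: [[-0.18, 0.984, -0.004], [0.984, 0.18, 0.001], [0.002, -0.004, -1.0]]
ft_force: [-0.7, -0.3, 0.2]
opening: 35.3
finger_force: 0.0
```

```bash
python3 nuts.py; python3 - <<'E'
from h import *
np.set_printoptions(precision=0,suppress=True)
c=camera("side");print([(round(r["conf"],2),world(c,r["position"])) for r in spotter.mark_of("side","nut_0")])
a=cv2.resize(c["color"][120:230,280:380],(500,550));d=camera("wrist")["color"]
cv2.imwrite("pics/f2.png",np.hstack([a,cv2.resize(d,(300,225))]) if 0 else np.hstack([cv2.resize(a,(400,440)),cv2.copyMakeBorder(cv2.resize(d,(400,300)),0,140,0,0,0)]))
E
```

```text
22.575 [ 485.2 -103.3  109.3] 35.32166864984903 
 [[-0.2  1.  -0. ]
 [ 1.   0.2  0. ]
 [ 0.  -0.  -1. ]]
0.83 (346, 119) 372 w [538.7 -24.2] [538.8 -24.5] (18.032018661499023, 13.52551555633545) tool [ 69.6  64.4 102.1]
0.82 (259, 201) 419 w [486.8 -99.2] [486.8 -99.1] (15.361565589904785, 19.611801147460938) tool [  5.2  -0.1 102.1]
0.65 (323, 213) 412 w [538.8 -99.1] [538.3 -99.3] (15.137863159179688, 22.608753204345703) tool [ -4.1  51.  102.2]
0.55 (277, 107) 340 w [486.5 -26.5] [486.6 -26.4] (15.081028938293457, 13.791769981384277) tool [ 76.8  12.7 102. ]
0.54 (148, 131) 1815 w [393.5 -59.6] [393.9 -59. ] (24.696544647216797, 50.080528259277344) tool [ 60.9 -84.8 101.9]
mark [(0.84, array([ 543.8, -106.2,    8.5])), (0.65, array([ 486.4, -102.8,   11.4])), (0.62, array([541.6, -26.4,   9. ])), (0.6, array([485.5, -23.7,   8.9]))]
[(0.6, array([482., -28.,   7.])), (0.51, array([ 485., -102.,   11.])), (0.41, array([536., -23.,   9.]))]
```

View pics/f2.png

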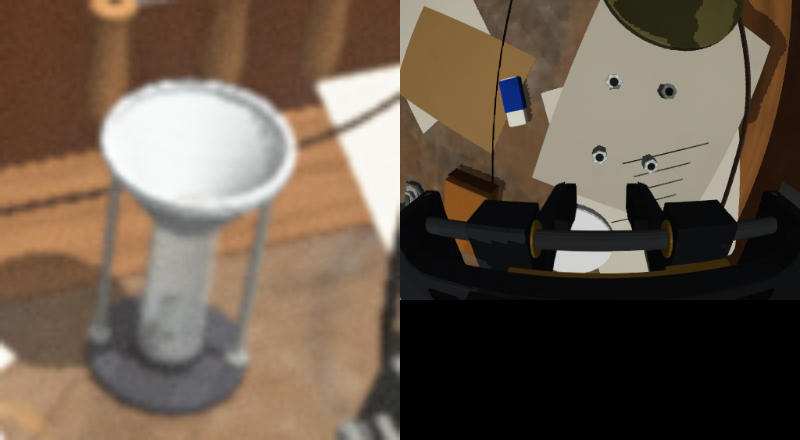

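The funnel is clear and dark nuts show low in the tube. Four nuts remain.

Call:
jog_arm([
  {"ax": 0,"ay": 0,"az": 0,"tx": 3,"ty": 1,"tz": 45,"gripper": 0.4},
  {"ax": 0,"ay": 0,"az": 0,"tx": 3,"ty": 1,"tz": 75,"gripper": 0.4},
  {"ax": 0,"ay": 0,"az": 0,"tx": 3,"ty": 1,"tz": 84,"gripper": 0.4},
  {"ax": 0,"ay": 0,"az": 0,"tx": 3,"ty": 1,"tz": 84,"gripper": 0.1},
  {"ax": 0,"ay": 0,"az": 0,"tx": 3,"ty": 1,"tz": 84,"gripper": 0},
  {"ax": 0,"ay": 0,"az": 0,"tx": 3,"ty": 1,"tz": 84,"gripper": 0},
  {"ax": 0,"ay": 0,"az": 0,"tx": 3,"ty": 1,"tz": 84,"gripper": 0},
  {"ax": 0,"ay": 0,"az": 0,"tx": 3,"ty": 1,"tz": 40,"gripper": 0},
  {"ax": 0,"ay": 0,"az": 0,"tx": 3,"ty": 0,"tz": -18,"gripper": 0},
  {"ax": 0,"ay": 0,"az": 0,"tx": -15,"ty": -2,"tz": -70,"gripper": 0},
  {"ax": 0,"ay": 0,"az": 0.1,"tx": -55,"ty": -6,"tz": -110,"gripper": 0},
  {"ax": 0,"ay": 0,"az": 0.2,"tx": -110,"ty": -12,"tz": -115,"gripper": 0},
  {"ax": 0,"ay": 0,"az": 0.35,"tx": -168,"ty": -17,"tz": -115,"gripper": 0},
  {"ax": 0,"ay": 0,"az": 0.5,"tx": -226,"ty": -23,"tz": -115,"gripper": 0},
  {"ax": 0,"ay": 0,"az": 0.6,"tx": -275,"ty": -28,"tz": -112,"gripper": 0},
  {"ax": 0,"ay": 0,"az": 0.6,"tx": -297,"ty": -31,"tz": -108,"gripper": 0},
  {"ax": 0,"ay": 0,"az": 0.6,"tx": -297,"ty": -31,"tz": -100,"gripper": 0},
  {"ax": 0,"ay": 0,"az": 0.6,"tx": -297,"ty": -31,"tz": -84,"gripper": 0},
  {"ax": 0,"ay": 0,"az": 0.6,"tx": -297,"ty": -31,"tz": -84,"gripper": 0},
])

```text
time: 25.25
position: [508.7, -398.9, 192.3]
tool_rot: [[0.405, 0.914, -0.004], [0.914, -0.405, 0.003], [0.002, -0.005, -1.0]]
ft_force: [-0.6, -1.3, -0.4]
opening: 13.5
finger_force: 25.0
```

Call:
jog_arm([
  {"ax": 0,"ay": 0,"az": 0,"tx": 0,"ty": 0,"tz": 0,"gripper": 0.2},
  {"ax": 0,"ay": 0,"az": 0,"tx": 0,"ty": 0,"tz": 0,"gripper": 0.4},
  {"ax": 0,"ay": 0,"az": 0,"tx": 0,"ty": 0,"tz": 0,"gripper": 0.4},
  {"ax": 0,"ay": 0,"az": 0,"tx": 0,"ty": 0,"tz": -45,"gripper": 0.4},
  {"ax": 0,"ay": 0,"az": -0.15,"tx": 25,"ty": -20,"tz": -85,"gripper": 0.4},
  {"ax": 0,"ay": 0,"az": -0.3,"tx": 75,"ty": -50,"tz": -95,"gripper": 0.4},
  {"ax": 0,"ay": 0,"az": -0.45,"tx": 130,"ty": -75,"tz": -95,"gripper": 0.4},
  {"ax": 0,"ay": 0,"az": -0.6,"tx": 185,"ty": -90,"tz": -95,"gripper": 0.4},
  {"ax": 0,"ay": 0,"az": -0.75,"tx": 235,"ty": -92,"tz": -85,"gripper": 0.4},
  {"ax": 0,"ay": 0,"az": -0.9,"tx": 270,"ty": -92,"tz": -50,"gripper": 0.4},
  {"ax": 0,"ay": 0,"az": -1.05,"tx": 284,"ty": -92,"tz": 0,"gripper": 0.4},
  {"ax": 0,"ay": 0,"az": -1.08,"tx": 284,"ty": -92,"tz": 55,"gripper": 0.4},
  {"ax": 0,"ay": 0,"az": -1.08,"tx": 284,"ty": -92,"tz": 82,"gripper": 0.4},
  {"ax": 0,"ay": 0,"az": -1.08,"tx": 284,"ty": -92,"tz": 82,"gripper": 0.4},
])

```text
time: 27.0
position: [539.2, -104.2, 110.6]
tool_rot: [[-0.614, 0.789, -0.005], [0.789, 0.614, 0.001], [0.004, -0.003, -1.0]]
ft_force: [0.7, -1.2, -0.3]
opening: 35.6
finger_force: 0.0
```

```bash
python3 nuts.py
```

```text
27.0 [ 539.2 -104.2  110.6] 35.63720194357758 
 [[-0.6  0.8 -0. ]
 [ 0.8  0.6  0. ]
 [ 0.  -0.  -1. ]]
0.92 (265, 82) 351 w [486.9 -26.6] [486.9 -26.4] (14.303699493408203, 14.661454200744629) tool [ 95.9   4.5 104. ]
0.82 (260, 202) 384 w [ 539.9 -100. ] [ 539.6 -100. ] (14.75938892364502, 18.814023971557617) tool [  5.5   1.2 104.1]
0.77 (322, 125) 408 w [539.3 -24.7] [539.4 -24.7] (18.31045913696289, 15.09262466430664) tool [ 65.3  47.  104.1]
mark [(0.87, array([486.7, -26.9,   9. ])), (0.67, array([542.6, -26.4,   6.8])), (0.55, array([ 541.2, -100.6,    8.2]))]
```

Call:
jog_arm([
  {"ax": 0,"ay": 0,"az": 0,"tx": 4,"ty": 1,"tz": 50,"gripper": 0.4},
  {"ax": 0,"ay": 0,"az": 0,"tx": 4,"ty": 1,"tz": 80,"gripper": 0.4},
  {"ax": 0,"ay": 0,"az": 0,"tx": 4,"ty": 1,"tz": 86,"gripper": 0.3},
  {"ax": 0,"ay": 0,"az": 0,"tx": 4,"ty": 1,"tz": 86,"gripper": 0},
  {"ax": 0,"ay": 0,"az": 0,"tx": 4,"ty": 1,"tz": 86,"gripper": 0},
  {"ax": 0,"ay": 0,"az": 0,"tx": 4,"ty": 1,"tz": 86,"gripper": 0},
  {"ax": 0,"ay": 0,"az": 0,"tx": 4,"ty": 1,"tz": 86,"gripper": 0},
  {"ax": 0,"ay": 0,"az": 0,"tx": 4,"ty": 1,"tz": 40,"gripper": 0},
  {"ax": 0,"ay": 0,"az": 0,"tx": 4,"ty": -5,"tz": -20,"gripper": 0},
  {"ax": 0,"ay": 0,"az": 0,"tx": -5,"ty": -25,"tz": -75,"gripper": 0},
  {"ax": 0,"ay": 0,"az": 0.1,"tx": -22,"ty": -55,"tz": -120,"gripper": 0},
  {"ax": 0,"ay": 0,"az": 0.25,"tx": -45,"ty": -95,"tz": -140,"gripper": 0},
  {"ax": 0,"ay": 0,"az": 0.4,"tx": -75,"ty": -132,"tz": -140,"gripper": 0},
  {"ax": 0,"ay": 0,"az": 0.55,"tx": -120,"ty": -155,"tz": -135,"gripper": 0},
  {"ax": 0,"ay": 0,"az": 0.7,"tx": -165,"ty": -180,"tz": -125,"gripper": 0},
  {"ax": 0,"ay": 0,"az": 0.85,"tx": -200,"ty": -198,"tz": -115,"gripper": 0},
  {"ax": 0,"ay": 0,"az": 1.0,"tx": -215,"ty": -207,"tz": -105,"gripper": 0},
  {"ax": 0,"ay": 0,"az": 1.08,"tx": -215,"ty": -207,"tz": -95,"gripper": 0},
  {"ax": 0,"ay": 0,"az": 1.08,"tx": -215,"ty": -207,"tz": -82,"gripper": 0},
  {"ax": 0,"ay": 0,"az": 1.08,"tx": -215,"ty": -207,"tz": -82,"gripper": 0},
])

```text
time: 29.65
position: [508.9, -400.6, 193.2]
tool_rot: [[0.405, 0.914, -0.002], [0.914, -0.405, 0.002], [0.001, -0.003, -1.0]]
ft_force: [-0.4, 0.2, 0.2]
opening: 14.2
finger_force: 25.0
```

Call:
jog_arm([
  {"ax": 0,"ay": 0,"az": 0,"tx": 0,"ty": 0,"tz": 0,"gripper": 0.2},
  {"ax": 0,"ay": 0,"az": 0,"tx": 0,"ty": 0,"tz": 0,"gripper": 0.4},
  {"ax": 0,"ay": 0,"az": 0,"tx": 0,"ty": 0,"tz": 0,"gripper": 0.4},
  {"ax": 0,"ay": 0,"az": 0,"tx": 0,"ty": 0,"tz": -45,"gripper": 0.4},
  {"ax": 0,"ay": 0,"az": 0,"tx": 25,"ty": -15,"tz": -75,"gripper": 0.4},
  {"ax": 0,"ay": 0,"az": -0.1,"tx": 75,"ty": -40,"tz": -80,"gripper": 0.4},
  {"ax": 0,"ay": 0,"az": -0.2,"tx": 130,"ty": -68,"tz": -80,"gripper": 0.4},
  {"ax": 0,"ay": 0,"az": -0.3,"tx": 183,"ty": -95,"tz": -70,"gripper": 0.4},
  {"ax": 0,"ay": 0,"az": -0.4,"tx": 235,"ty": -122,"tz": -50,"gripper": 0.4},
  {"ax": 0,"ay": 0,"az": -0.5,"tx": 285,"ty": -148,"tz": -20,"gripper": 0.4},
  {"ax": 0,"ay": 0,"az": -0.52,"tx": 320,"ty": -166,"tz": 25,"gripper": 0.4},
  {"ax": 0,"ay": 0,"az": -0.52,"tx": 333,"ty": -172,"tz": 70,"gripper": 0.4},
  {"ax": 0,"ay": 0,"az": -0.52,"tx": 333,"ty": -172,"tz": 83,"gripper": 0.4},
  {"ax": 0,"ay": 0,"az": -0.52,"tx": 333,"ty": -172,"tz": 83,"gripper": 0.4},
])

```text
time: 31.4
position: [488.2, -27.8, 112.0]
tool_rot: [[-0.101, 0.995, -0.001], [0.995, 0.101, -0.0], [-0.0, -0.001, -1.0]]
ft_force: [0.6, 0.3, -0.0]
opening: 35.1
finger_force: 0.0
```

```bash
python3 nuts.py
```

```text
31.4 [488.2 -27.8 112. ] 35.1415745251282 
 [[-0.1  1.  -0. ]
 [ 1.   0.1 -0. ]
 [-0.  -0.  -1. ]]
0.63 (255, 199) 388 w [487.2 -23.3] [487.2 -23.5] (14.809667587280273, 18.869911193847656) tool [  5.4  -2.5 103.9]
0.57 (320, 203) 389 w [538.8 -21.9] [538.5 -21.7] (13.950239181518555, 21.63416290283203) tool [  1.7  49.  104. ]
mark [(0.96, array([485.7, -22.9,   9.2])), (0.91, array([541.5, -26. ,   8.8]))]
```

Call:
jog_arm([
  {"ax": 0,"ay": 0,"az": 0,"tx": 4,"ty": -2,"tz": 50,"gripper": 0.4},
  {"ax": 0,"ay": 0,"az": 0,"tx": 4,"ty": -2,"tz": 80,"gripper": 0.4},
  {"ax": 0,"ay": 0,"az": 0,"tx": 4,"ty": -2,"tz": 87,"gripper": 0.3},
  {"ax": 0,"ay": 0,"az": 0,"tx": 4,"ty": -2,"tz": 87,"gripper": 0},
  {"ax": 0,"ay": 0,"az": 0,"tx": 4,"ty": -2,"tz": 87,"gripper": 0},
  {"ax": 0,"ay": 0,"az": 0,"tx": 4,"ty": -2,"tz": 87,"gripper": 0},
  {"ax": 0,"ay": 0,"az": 0,"tx": 4,"ty": -2,"tz": 87,"gripper": 0},
  {"ax": 0,"ay": 0,"az": 0,"tx": 4,"ty": -2,"tz": 40,"gripper": 0},
  {"ax": 0,"ay": 0,"az": 0,"tx": -5,"ty": -2,"tz": -15,"gripper": 0},
  {"ax": 0,"ay": 0,"az": 0,"tx": -35,"ty": -3,"tz": -60,"gripper": 0},
  {"ax": 0,"ay": 0,"az": 0.1,"tx": -80,"ty": -5,"tz": -100,"gripper": 0},
  {"ax": 0,"ay": 0,"az": 0.2,"tx": -135,"ty": -7,"tz": -115,"gripper": 0},
  {"ax": 0,"ay": 0,"az": 0.3,"tx": -195,"ty": -10,"tz": -115,"gripper": 0},
  {"ax": 0,"ay": 0,"az": 0.4,"tx": -255,"ty": -12,"tz": -115,"gripper": 0},
  {"ax": 0,"ay": 0,"az": 0.5,"tx": -315,"ty": -15,"tz": -115,"gripper": 0},
  {"ax": 0,"ay": 0,"az": 0.52,"tx": -360,"ty": -17,"tz": -108,"gripper": 0},
  {"ax": 0,"ay": 0,"az": 0.52,"tx": -374,"ty": -17,"tz": -108,"gripper": 0},
  {"ax": 0,"ay": 0,"az": 0.52,"tx": -374,"ty": -17,"tz": -95,"gripper": 0},
  {"ax": 0,"ay": 0,"az": 0.52,"tx": -374,"ty": -17,"tz": -80,"gripper": 0},
  {"ax": 0,"ay": 0,"az": 0.52,"tx": -374,"ty": -17,"tz": -80,"gripper": 0},
])

```text
time: 34.05
position: [508.0, -398.6, 189.4]
tool_rot: [[0.405, 0.914, -0.003], [0.914, -0.405, 0.003], [0.002, -0.004, -1.0]]
ft_force: [-0.2, -0.3, -0.9]
opening: 14.4
finger_force: 25.0
```

Call:
jog_arm([
  {"ax": 0,"ay": 0,"az": 0,"tx": 0,"ty": 0,"tz": 0,"gripper": 0.2},
  {"ax": 0,"ay": 0,"az": 0,"tx": 0,"ty": 0,"tz": 0,"gripper": 0.4},
  {"ax": 0,"ay": 0,"az": 0,"tx": 0,"ty": 0,"tz": 0,"gripper": 0.4},
  {"ax": 0,"ay": 0,"az": 0,"tx": 0,"ty": 0,"tz": -45,"gripper": 0.4},
  {"ax": 0,"ay": 0,"az": 0,"tx": 25,"ty": -15,"tz": -85,"gripper": 0.4},
  {"ax": 0,"ay": 0,"az": 0,"tx": 75,"ty": -45,"tz": -95,"gripper": 0.4},
  {"ax": 0,"ay": 0,"az": 0,"tx": 130,"ty": -70,"tz": -95,"gripper": 0.4},
  {"ax": 0,"ay": 0,"az": 0,"tx": 185,"ty": -90,"tz": -95,"gripper": 0.4},
  {"ax": 0,"ay": 0,"az": 0.1,"tx": 240,"ty": -105,"tz": -85,"gripper": 0.4},
  {"ax": 0,"ay": 0,"az": 0.2,"tx": 295,"ty": -115,"tz": -65,"gripper": 0.4},
  {"ax": 0,"ay": 0,"az": 0.3,"tx": 340,"ty": -121,"tz": -25,"gripper": 0.4},
  {"ax": 0,"ay": 0,"az": 0.3,"tx": 355,"ty": -122,"tz": 30,"gripper": 0.4},
  {"ax": 0,"ay": 0,"az": 0.3,"tx": 355,"ty": -122,"tz": 80,"gripper": 0.4},
  {"ax": 0,"ay": 0,"az": 0.3,"tx": 355,"ty": -122,"tz": 80,"gripper": 0.4},
])

```text
time: 35.8
position: [538.2, -26.6, 108.1]
tool_rot: [[0.658, 0.753, -0.009], [0.753, -0.658, 0.001], [-0.006, -0.008, -1.0]]
ft_force: [0.1, 0.3, 0.1]
opening: 35.0
finger_force: 0.0
```

```bash
python3 nuts.py
```

```text
35.8 [538.2 -26.6 108.1] 34.98811429193236 
 [[ 0.7  0.8 -0. ]
 [ 0.8 -0.7  0. ]
 [-0.  -0.  -1. ]]
0.78 (258, 199) 388 w [543.1 -22.4] [543.  -22.2] (19.338022232055664, 14.523329734802246) tool [  4.1  -3.1 103.1]
mark [(0.7, array([545.2, -26.4,   8.1]))]
```

Call:
jog_arm([
  {"ax": 0,"ay": 0,"az": 0,"tx": 3,"ty": -2,"tz": 50,"gripper": 0.4},
  {"ax": 0,"ay": 0,"az": 0,"tx": 3,"ty": -2,"tz": 80,"gripper": 0.4},
  {"ax": 0,"ay": 0,"az": 0,"tx": 3,"ty": -2,"tz": 86,"gripper": 0.3},
  {"ax": 0,"ay": 0,"az": 0,"tx": 3,"ty": -2,"tz": 86,"gripper": 0},
  {"ax": 0,"ay": 0,"az": 0,"tx": 3,"ty": -2,"tz": 86,"gripper": 0},
  {"ax": 0,"ay": 0,"az": 0,"tx": 3,"ty": -2,"tz": 86,"gripper": 0},
  {"ax": 0,"ay": 0,"az": 0,"tx": 3,"ty": -2,"tz": 86,"gripper": 0},
  {"ax": 0,"ay": 0,"az": 0,"tx": 3,"ty": -2,"tz": 40,"gripper": 0},
  {"ax": 0,"ay": 0,"az": 0,"tx": -3,"ty": 0,"tz": -20,"gripper": 0},
  {"ax": 0,"ay": 0,"az": 0,"tx": -25,"ty": 5,"tz": -75,"gripper": 0},
  {"ax": 0,"ay": 0,"az": 0,"tx": -60,"ty": 20,"tz": -120,"gripper": 0},
  {"ax": 0,"ay": 0,"az": -0.1,"tx": -105,"ty": 45,"tz": -150,"gripper": 0},
  {"ax": 0,"ay": 0,"az": -0.2,"tx": -155,"ty": 80,"tz": -155,"gripper": 0},
  {"ax": 0,"ay": 0,"az": -0.3,"tx": -205,"ty": 120,"tz": -150,"gripper": 0},
  {"ax": 0,"ay": 0,"az": -0.3,"tx": -245,"ty": 160,"tz": -140,"gripper": 0},
  {"ax": 0,"ay": 0,"az": -0.3,"tx": -280,"ty": 198,"tz": -125,"gripper": 0},
  {"ax": 0,"ay": 0,"az": -0.3,"tx": -301,"ty": 220,"tz": -110,"gripper": 0},
  {"ax": 0,"ay": 0,"az": -0.3,"tx": -303,"ty": 222,"tz": -90,"gripper": 0},
  {"ax": 0,"ay": 0,"az": -0.3,"tx": -303,"ty": 222,"tz": -80,"gripper": 0},
  {"ax": 0,"ay": 0,"az": -0.3,"tx": -303,"ty": 222,"tz": -80,"gripper": 0},
])

```text
time: 38.45
position: [508.9, -399.6, 190.7]
tool_rot: [[0.406, 0.914, -0.002], [0.914, -0.406, 0.002], [0.001, -0.003, -1.0]]
ft_force: [-0.5, 0.2, 0.7]
opening: 14.2
finger_force: 25.0
```

Call:
jog_arm([
  {"ax": 0,"ay": 0,"az": 0,"tx": 0,"ty": 0,"tz": 0,"gripper": 0.2},
  {"ax": 0,"ay": 0,"az": 0,"tx": 0,"ty": 0,"tz": 0,"gripper": 0.4},
  {"ax": 0,"ay": 0,"az": 0,"tx": 0,"ty": 0,"tz": 0,"gripper": 0.4},
  {"ax": 0,"ay": 0,"az": 0,"tx": 0,"ty": 0,"tz": -50,"gripper": 0.4},
  {"ax": 0,"ay": 0,"az": 0,"tx": 25,"ty": -30,"tz": -65,"gripper": 0.4},
  {"ax": 0,"ay": 0,"az": 0,"tx": 65,"ty": -70,"tz": -65,"gripper": 0.4},
  {"ax": 0,"ay": 0,"az": 0,"tx": 105,"ty": -110,"tz": -50,"gripper": 0.4},
  {"ax": 0,"ay": 0,"az": 0,"tx": 135,"ty": -140,"tz": -25,"gripper": 0.4},
  {"ax": 0,"ay": 0,"az": 0,"tx": 143,"ty": -148,"tz": -10,"gripper": 0.4},
  {"ax": 0,"ay": 0,"az": 0,"tx": 143,"ty": -148,"tz": -10,"gripper": 0.4},
  {"ax": 0,"ay": 0,"az": 0,"tx": 143,"ty": -148,"tz": -10,"gripper": 0.4},
])

```text
time: 39.83
position: [433.8, -212.1, 203.1]
tool_rot: [[0.407, 0.913, 0.002], [0.913, -0.407, -0.001], [-0.001, 0.002, -1.0]]
ft_force: [0.7, -0.1, 0.5]
opening: 35.3
finger_force: 0.0
```

```bash
sed -e 's/,175)/,11)/' -e 's/,199)/,35)/' wl.py > wl2.py; python3 wl2.py; python3 - <<'E'
from h import *
np.set_printoptions(precision=1,suppress=True)
s=arm.sense();print(s["time"],s["position"],np.array(s["tool_rot"]))
c=camera("side");print([(round(r["conf"],2),world(c,r["position"])) for r in spotter.mark_of("side","nut_0")])
for n in("side","scene"):
    c2=camera(n)
    P=cloud(c2,np.ones((384,512),bool));q=P[(abs(P[:,2]-171)<4)&(np.hypot(P[:,0]-508,P[:,1]+401)<60)]
    print(n,len(q),cv2.minEnclosingCircle(q[:,:2].astype(np.float32)),[(round(r["conf"],2),world(c2,r["position"])) for r in spotter.mark_of(n,"feeder_mouth")[:1]])
w=camera("wrist")["color"]
cv2.imwrite("pics/f3.png",np.hstack([cv2.resize(c["color"][120:230,280:380],(400,440)),cv2.copyMakeBorder(cv2.resize(w,(400,300)),0,140,0,0,0)]))
E
```

```text
[ 240  122  101   99 7253] [292.9 171.7]
lid 469.94842529296875 -226.50779724121094 56.64677429199219
[249 163   9  28 235]
tab [ 432.6 -207. ] ((432.45458984375, -207.026611328125), (28.337188720703125, 8.198013305664062), 65.95027923583984)
angle 152.4431643390775 42.147357209929176
39.875 [ 433.9 -212.3  203.3] [[ 0.4  0.9  0. ]
 [ 0.9 -0.4 -0. ]
 [-0.   0.  -1. ]]
[]
side 287 ((507.26123046875, -403.86553955078125), 51.89125061035156) [(0.94, array([ 509.1, -401.5,  173.8]))]
scene 178 ((506.51947021484375, -402.68084716796875), 50.93824768066406) [(0.83, array([ 504. , -401.5,  172.7]))]
```

View pics/f3.png

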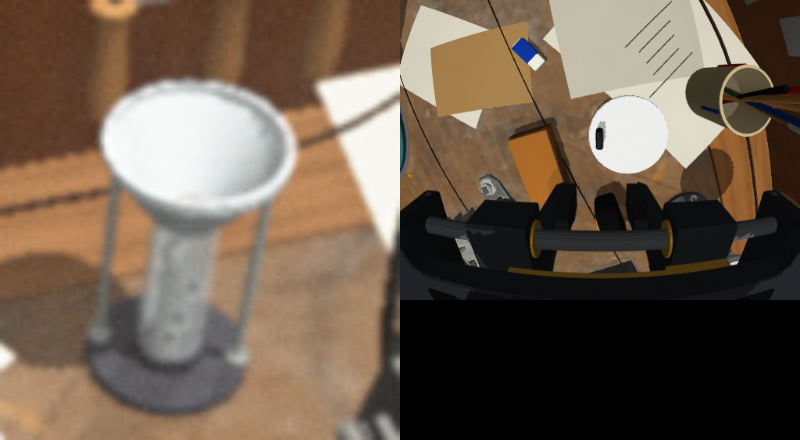

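The picture shows an empty funnel, dark nuts in the tube, and no nuts left on the bench. I'll look once into the funnel from above before putting the lid back.

Call:
jog_arm([
  {"ax": 0,"ay": 0,"az": 0,"tx": 0,"ty": 0,"tz": -50,"gripper": 0.4},
  {"ax": 0,"ay": 0,"az": 0,"tx": -30,"ty": 25,"tz": -95,"gripper": 0.4},
  {"ax": 0,"ay": 0,"az": 0,"tx": -70,"ty": 60,"tz": -130,"gripper": 0.4},
  {"ax": 0,"ay": 0,"az": 0,"tx": -115,"ty": 97,"tz": -150,"gripper": 0.4},
  {"ax": 0,"ay": 0,"az": 0,"tx": -150,"ty": 128,"tz": -157,"gripper": 0.4},
  {"ax": 0,"ay": 0,"az": 0,"tx": -165,"ty": 140,"tz": -157,"gripper": 0.4},
  {"ax": 0,"ay": 0,"az": 0,"tx": -165,"ty": 140,"tz": -157,"gripper": 0.4},
  {"ax": 0,"ay": 0,"az": 0,"tx": -165,"ty": 140,"tz": -157,"gripper": 0.4},
])

```text
time: 41.22
position: [492.8, -416.9, 358.2]
tool_rot: [[0.406, 0.914, -0.001], [0.914, -0.406, 0.002], [0.001, -0.002, -1.0]]
ft_force: [-0.3, 0.1, 0.1]
opening: 35.4
finger_force: 0.0
```

```bash
python3 - <<'E'
from h import *
np.set_printoptions(precision=1,suppress=True)
c=camera("wrist");s=arm.sense();print(s["position"])
for t in("feeder_mouth","feeder_neck","nut_0"): print(t,[(round(r["conf"],2),world(c,r["position"])) for r in spotter.mark_of("wrist",t)[:6]])
im=c["color"];cv2.imwrite("pics/f4.png",cv2.resize(im[100:270,170:370],(800,680))[:600])
np.savez("f4.npz",**{k:np.array(v) for k,v in c.items()})
E
```

```text
[ 492.9 -416.7  358.6]
feeder_mouth []
feeder_neck [(0.97, array([ 507.3, -400.5,  120. ]))]
nut_0 [(0.54, array([ 501. , -402.3,   65.4])), (0.49, array([ 517. , -404.6,   81.2]))]
```

View pics/f4.png

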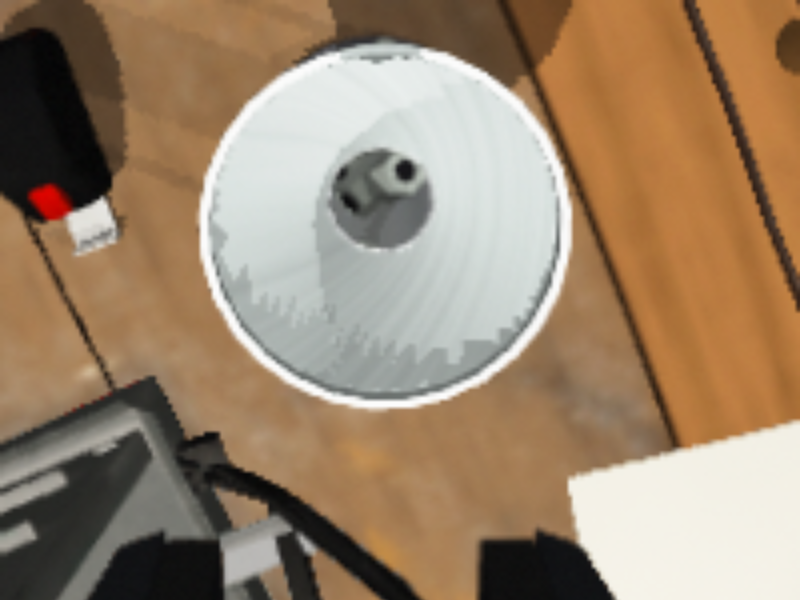

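The funnel is empty and the nuts are well down the tube (crop centre (385,195)). The rim spans crop x 200–572 and y 42–408.

Call:
jog_arm([
  {"ax": 0,"ay": 0,"az": 0,"tx": 40,"ty": -34,"tz": 10,"gripper": 0.4},
  {"ax": 0,"ay": 0,"az": 0,"tx": 80,"ty": -68,"tz": 30,"gripper": 0.4},
  {"ax": 0,"ay": 0,"az": 0,"tx": 120,"ty": -102,"tz": 65,"gripper": 0.4},
  {"ax": 0,"ay": 0,"az": 0,"tx": 150,"ty": -128,"tz": 110,"gripper": 0.4},
  {"ax": 0,"ay": 0,"az": 0,"tx": 165,"ty": -141,"tz": 165,"gripper": 0.4},
  {"ax": 0,"ay": 0,"az": 0,"tx": 165,"ty": -141,"tz": 225,"gripper": 0.4},
  {"ax": 0,"ay": 0,"az": 0,"tx": 165,"ty": -141,"tz": 265,"gripper": 0.4},
  {"ax": 0,"ay": 0,"az": 0,"tx": 165,"ty": -141,"tz": 270,"gripper": 0.4},
  {"ax": 0,"ay": 0,"az": 0,"tx": 165,"ty": -141,"tz": 270,"gripper": 0.4},
])

```text
time: 42.55
position: [432.2, -210.4, 90.1]
tool_rot: [[0.407, 0.914, 0.001], [0.914, -0.407, -0.001], [-0.0, 0.001, -1.0]]
ft_force: [0.8, -0.1, 0.6]
opening: 35.2
finger_force: 0.0
```

```bash
python3 - <<'E'
from h import *
np.set_printoptions(precision=3,suppress=True)
c=dict(np.load("f4.npz"));im=c["color"]
print("rim px",wray(c,170+np.array([200,572,386,386])/4,100+np.array([225,225,42,408])/4,172).round(1))
m=(im.min(2)>150).astype(np.uint8);n,l,st,ce=cv2.connectedComponentsWithStats(m);k=l[int(100+225/4),int(170+203/4)] or l[156,221]
cn=cv2.findContours((l==k).astype(np.uint8),cv2.RETR_EXTERNAL,cv2.CHAIN_APPROX_NONE)[0];h=cv2.convexHull(max(cn,key=len))[:,0]
print(st[k],cv2.minEnclosingCircle(wray(c,h[:,0],h[:,1],172)[:,:2].astype(np.float32)))
P=[arm.sense() for _ in range(2)];print(P[0]["position"],np.array(P[0]["tool_rot"]),tool([431.3,-208.5,37.1]))
E
python3 wl2.py
```

```text
rim px [[ 466.  -380.6  172. ]
 [ 556.8 -420.6  172. ]
 [ 530.5 -356.5  172. ]
 [ 490.6 -447.9  172. ]]
[ 220  111   93   92 5966] ((509.92523193359375, -402.0471496582031), 50.08013916015625)
[ 432.234 -210.416   90.101] [[ 0.407  0.914  0.001]
 [ 0.914 -0.407 -0.001]
 [-0.     0.001 -1.   ]] [ 1.375 -1.699 52.998]
[283 213   1   1   1] [283. 213.]
lid 450.1581115722656 -218.5402374267578 9.999999747378752e-05Traceback (most recent call last):
  File "wl2.py", line 11, in <module>
    m=cv2.connectedComponentsWithStats(d.astype(np.uint8));k=1+np.argmax(m[2][1:,4]);v,u=np.nonzero(m[1]==k);print(m[2][k])
                                                               ~~~~~~~~~^^^^^^^^^^^^
    return _wrapfunc(a, 'argmax', axis=axis, out=out, **kwds)
    return bound(*args, **kwds)
ValueError: attempt to get argmax of an empty sequence
```

Call:
jog_arm([
  {"ax": 0,"ay": 0,"az": 0,"tx": 1.4,"ty": -1.7,"tz": 35,"gripper": 0.4},
  {"ax": 0,"ay": 0,"az": 0,"tx": 1.4,"ty": -1.7,"tz": 50,"gripper": 0.4},
  {"ax": 0,"ay": 0,"az": 0,"tx": 1.4,"ty": -1.7,"tz": 53,"gripper": 0.4},
  {"ax": 0,"ay": 0,"az": 0,"tx": 1.4,"ty": -1.7,"tz": 53,"gripper": 0.15},
  {"ax": 0,"ay": 0,"az": 0,"tx": 1.4,"ty": -1.7,"tz": 53,"gripper": 0},
  {"ax": 0,"ay": 0,"az": 0,"tx": 1.4,"ty": -1.7,"tz": 53,"gripper": 0},
  {"ax": 0,"ay": 0,"az": 0,"tx": 1.4,"ty": -1.7,"tz": 53,"gripper": 0},
  {"ax": 0,"ay": 0,"az": 0,"tx": 1.4,"ty": -1.7,"tz": 53,"gripper": 0},
  {"ax": 0,"ay": 0,"az": 0,"tx": 1.4,"ty": -1.7,"tz": 30,"gripper": 0},
  {"ax": 0,"ay": 0,"az": 0,"tx": 1.4,"ty": -1.7,"tz": -15,"gripper": 0},
  {"ax": 0,"ay": 0,"az": 0,"tx": 1.4,"ty": -1.7,"tz": -65,"gripper": 0},
  {"ax": 0,"ay": 0,"az": 0,"tx": 1.4,"ty": -1.7,"tz": -120,"gripper": 0},
  {"ax": 0,"ay": 0,"az": 0,"tx": -15,"ty": 10,"tz": -155,"gripper": 0},
  {"ax": 0,"ay": 0,"az": 0,"tx": -45,"ty": 32,"tz": -160,"gripper": 0},
  {"ax": 0,"ay": 0,"az": 0,"tx": -80,"ty": 59,"tz": -160,"gripper": 0},
  {"ax": 0,"ay": 0,"az": 0,"tx": -115,"ty": 85,"tz": -160,"gripper": 0},
  {"ax": 0,"ay": 0,"az": 0,"tx": -136,"ty": 101,"tz": -160,"gripper": 0},
  {"ax": 0,"ay": 0,"az": 0,"tx": -143,"ty": 106,"tz": -160,"gripper": 0},
  {"ax": 0,"ay": 0,"az": 0,"tx": -143,"ty": 106,"tz": -160,"gripper": 0},
  {"ax": 0,"ay": 0,"az": 0,"tx": -143,"ty": 106,"tz": -160,"gripper": 0},
], force=40)

```text
time: 45.1
position: [470.0, -382.8, 248.7]
tool_rot: [[0.406, 0.914, -0.001], [0.914, -0.406, 0.001], [0.001, -0.001, -1.0]]
ft_force: [0.5, 0.5, -0.1]
opening: 10.1
finger_force: 40.0
```

```bash
python3 chk.py; python3 - <<'E'
from h import *
s=arm.sense();print(s["position"],s["tool_rot"],tool([471.5,-384.5,201.1]),s["finger_force"])
E
sed -e 's/,175)/,224)/' -e 's/,199)/,248)/' wl.py > wl3.py; python3 wl3.py
```

```text
45.1 [ 470.  -382.8  248.7] 10.089934323279651
side 0.67 491 top z 222.10694630295927 ctr [ 502.9 -394.9  219.2] slope [ 4.3 -1.2] %
side lid_tab [(0.72, array([ 468.8, -385.6,  243.1])), (0.63, array([ 507.5, -402.2,  173.7]))]
side lid []
nuts []
scene 0.78 537 top z 223.98041544900724 ctr [ 504.5 -393.1  223.7] slope [ 2.4 -1.9] %
scene lid_tab [(0.93, array([ 460.7, -387.2,  245.4])), (0.53, array([ 506.9, -404.4,  168.9]))]
scene lid [(0.72, array([ 507.1, -402.9,  219.2]))]
nuts [(0.24, array([ 332. , -214.6,    1.4]))]
[ 470.23496753 -383.93583974  249.09973024] [[ 4.06683835e-01  9.13568961e-01  1.08454680e-04]
 [ 9.13568966e-01 -4.06683825e-01 -1.02239072e-04]
 [-4.92956785e-05  1.40659808e-04 -9.99999989e-01]] [1.43513308e-03 1.37837761e+00 4.79999246e+01] 39.999520014971495
[ 297  229  116   57 2691] [369.3 251.1]
lid 522.7884521484375 -413.705078125 37.7247314453125
[ 297  249   92   37 2192]
tab [ 508.  -403.6] ((512.2028198242188, -402.92950439453125), (21.032567977905273, 54.565940856933594), 61.80562210083008)
angle 145.56088480266706 17.93981388083365
```

Call:
jog_arm([
  {"ax": 0,"ay": 0,"az": 0,"tx": 0,"ty": 1.3,"tz": 15,"gripper": 0},
  {"ax": 0,"ay": 0,"az": 0,"tx": 0,"ty": 1.3,"tz": 27,"gripper": 0},
  {"ax": 0,"ay": 0,"az": 0,"tx": 0,"ty": 1.3,"tz": 34,"gripper": 0},
  {"ax": 0,"ay": 0,"az": 0,"tx": 0,"ty": 1.3,"tz": 38,"gripper": 0},
  {"ax": 0,"ay": 0,"az": 0,"tx": 0,"ty": 1.3,"tz": 41,"gripper": 0},
  {"ax": 0,"ay": 0,"az": 0,"tx": 0,"ty": 1.3,"tz": 44,"gripper": 0},
  {"ax": 0,"ay": 0,"az": 0,"tx": 0,"ty": 1.3,"tz": 46,"gripper": 0},
  {"ax": 0,"ay": 0,"az": 0,"tx": 0,"ty": 1.3,"tz": 47.5,"gripper": 0},
  {"ax": 0,"ay": 0,"az": 0,"tx": 0,"ty": 1.3,"tz": 47.5,"gripper": 0},
  {"ax": 0,"ay": 0,"az": 0,"tx": 0,"ty": 1.3,"tz": 47.5,"gripper": 0},
])

```text
time: 46.9
position: [471.5, -384.6, 201.7]
tool_rot: [[0.407, 0.914, 0.0], [0.914, -0.407, -0.0], [-0.0, 0.0, -1.0]]
ft_force: [-0.2, 0.8, -0.7]
opening: 9.9
finger_force: 40.0
```

```bash
python3 chk.py|grep -v nuts
```

```text
46.9 [ 471.5 -384.6  201.7] 9.865757109178846
side 0.71 423 top z 174.97369030202185 ctr [ 504.8 -401.9  172.4] slope [ 5.2 -1.3] %
side lid_tab [(0.72, array([ 469.3, -386.8,  196.5]))]
side lid []
scene 0.73 503 top z 176.06895031047395 ctr [ 504.9 -388.7  176. ] slope [ 2.3 -2.2] %
scene lid_tab [(0.84, array([ 464.5, -386.6,  204.4]))]
scene lid [(0.86, array([ 508.5, -405.2,  173.2]))]
```

Call:
jog_arm([
  {"ax": 0,"ay": 0,"az": 0,"tx": 0,"ty": 0,"tz": 0.6,"gripper": 0},
  {"ax": 0,"ay": 0,"az": 0,"tx": 0,"ty": 0,"tz": 0.6,"gripper": 0},
  {"ax": 0,"ay": 0,"az": 0,"tx": 0,"ty": 0,"tz": 0.6,"gripper": 0.2},
  {"ax": 0,"ay": 0,"az": 0,"tx": 0,"ty": 0,"tz": 0.6,"gripper": 0.4},
  {"ax": 0,"ay": 0,"az": 0,"tx": 0,"ty": 0,"tz": 0.6,"gripper": 0.4},
  {"ax": 0,"ay": 0,"az": 0,"tx": 0,"ty": 0,"tz": 0.6,"gripper": 0.4},
  {"ax": 0,"ay": 0,"az": 0,"tx": 0,"ty": 0,"tz": -15,"gripper": 0.4},
  {"ax": 0,"ay": 0,"az": 0,"tx": 0,"ty": 0,"tz": -60,"gripper": 0.4},
  {"ax": 0,"ay": 0,"az": 0,"tx": 0,"ty": 0,"tz": -115,"gripper": 0.4},
  {"ax": 0,"ay": 0,"az": 0,"tx": 0,"ty": 0,"tz": -160,"gripper": 0.4},
  {"ax": 0,"ay": 0,"az": 0,"tx": 0,"ty": 0,"tz": -160,"gripper": 0.4},
  {"ax": 0,"ay": 0,"az": 0,"tx": 0,"ty": 0,"tz": -160,"gripper": 0.4},
])

```text
time: 48.9
position: [471.3, -384.5, 361.9]
tool_rot: [[0.407, 0.914, 0.0], [0.914, -0.407, -0.0], [-0.0, 0.001, -1.0]]
ft_force: [-0.2, 0.2, 0.5]
opening: 35.2
finger_force: 0.0
```

```bash
python3 wl.py; python3 chk.py; python3 -c "
from h import *
a=camera('side')['color'];b=camera('wrist')['color'];cv2.imwrite('pics/end.png',cv2.resize(np.hstack([a,b]),(800,300)))"
```

```text
[ 244  125  102  100 7584] [296.7 174.5]
lid 510.073974609375 -402.3236999511719 56.786529541015625
[253 166   9  28 236]
tab [ 472.8 -382.6] ((472.74169921875, -382.4762878417969), (27.99715232849121, 8.06174087524414), 66.1965103149414)
angle 152.13433976434152 42.1140880279248
48.95 [ 470.9 -384.2  360.6] 35.213486832967675
side 0.7 1658 top z 175.00904107996615 ctr [ 506.2 -402.8  174.9] slope [ 1.3 -0.9] %
side lid_tab [(0.75, array([ 472. , -388.9,  193.4]))]
side lid [(0.65, array([ 510.4, -405.8,  172.6]))]
nuts []
scene 0.64 875 top z 175.70924039291236 ctr [ 506.3 -403.3  175.6] slope [ 1.4 -1.5] %
scene lid_tab [(0.96, array([ 463.3, -387. ,  200.9]))]
scene lid []
nuts [(0.44, array([ 392.5, -343.6,    1.4]))]
```

View pics/end.png

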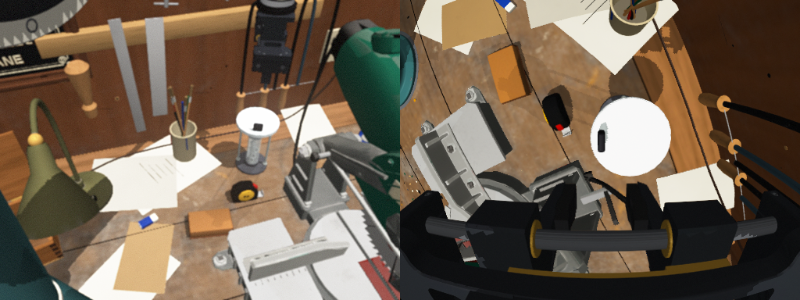

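The lid sits at (510.1,-402.3) against the rim centre (509.9,-402.0), level, with its top at 175 mm. The bench is clear of nuts (side view at (150,185)), and the bystanders haven't moved.

```bash
python3 -c "
from bench import workorder
print(workorder.sign_off())"
```

```text
the job is handed in; nothing more can be done
None
```

The job is handed in, with no verdict returned: all six nuts went through the funnel into the tube, the lid is back level and within about 1 mm of centre by the wrist camera, and the tape measure, sanding block and eraser were left alone.

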